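# Hang a rinsed cup upside down in the drying cabinet

## Robot

A 7-joint arm with a two-finger parallel gripper is mounted at the origin on the work surface. World frame = base frame: x ahead of the robot, y to its left, z up, the work surface at z = 0. Lengths are in mm, angles in rad, forces in N, time in s.
With the tool pointing down it reaches from about 400 to 875 mm from the base axis. Payload 4.4 kg.
Tool frame: the origin (TCP) lies between the finger pads; the fingertips stand 22 mm ahead of it and the grasp point (between the pads) lies 3 mm ahead of it; z points along the fingers, y is the line along which they close (so a half turn about z gives the same grasp; the last joint's range is limited). The gripper opens to 85 mm and grips with 20 to 120 N. Pads are 22 mm wide; open, the fingers measure 114 mm over their backs; the gripper's body (76 mm by 85 mm) begins 54 mm behind the grasp point. The pads swing forward as they close: fully open they stand 13 mm farther back than shut.
Start: joints at [1.259, 0.628, 0.038, 1.517, -0.027, 0.996, -0.02], TCP at [158.193, -630.47, 253.313] pointing down, gripper open.
Joint ranges: [-3.06, 3.06], [-0.37, 2.12], [-1.25, 1.32], [0.18, 2.47], [-1.1, 4.24], [0.23, 1.98], [-2.94, 2.94]. Speed limits (rad/s): [2.57, 2.57, 3.14, 3.14, 3.14, 3.14, 3.14].

## Interface

Orientations are given as [roll, pitch, yaw] about the fixed x, y, z axes, in that order (R = Rz(yaw) Ry(pitch) Rx(roll)).
In Python, from cell import ctrl gives the robot as it stands.
- The arm moves only by the tool step_arm, never from a script. Its argument "plan" is a list of rows, each an object of numbers: "dx", "dy", "dz": the shift along the tool's x, y, z scaled (see below); "ax", "ay", "az": the turn, a rotation vector about the tool's x, y, z scaled (see below); "gripper": the opening, from 0 (shut) to 1 (fully open). A call has 1 to 20 rows; each row shifts and turns the commanded pose from where the row before left it, along the tool's axes as they then stand; what a row does not reach is not made up. The controller multiplies each number of a shift by 0.3 m and each number of a turn by 90 degrees. A row lasts 1/8 s, in which the tool goes at most 62.5 mm and 10.7 degrees, less where a joint would pass 70% of its speed; a pose out of reach is approached as far as the arm can. A call with a number of a shift or a turn outside -1 to 1 is refused whole. A call with a gripper value outside its range is refused whole. The fingers move at their own pace and stop on an object; the grip force is fixed at half the most. Time passes only in rows, so rows that do not move let the fingers close. It gives the time, the measured TCP pose, the force, the opening and the grip force at its end, in the units of the state.
- ctrl.read_state(): the state, without advancing time (a new reading comes with each control period).
- ctrl.get_image(name): name is "scene" or "top" or "wrist"; returns a dict with "color" (384x512x3 uint8, red, green, blue), "range_z" (384x512 float32, mm along the optical axis (not along the pixel's ray), 0 where there is no reading), "fx", "fy", "cx", "cy" (pixels), "T" (4x4, takes a point from camera to world coordinates); the wrist camera has in their place "T_tool_cam" (4x4, takes a point from camera to tool coordinates, whose origin is the TCP and whose axes are the flange's). Camera axes: x right, y down, z forward; pixel columns grow to the right and rows downward; lengths in mm; the calibration is good to about 2 mm. A picture is of the moment at which its call begins: read the wrist's pose just before it.
- ctrl.finish_job(): hands the job in; it is judged then, once.
The state is a dict: "clock": time; "qpos": joint angles; "qd": joint speeds; "tau": joint torques, N m; "eef_pos": TCP position; "tool_rot": TCP orientation; "force": force on the tool from outside, world axes, zero at the start; "torque": the same for the moment, N m; "width": finger opening in mm; "gripper_force": force on a finger pad.
Only numpy, scipy, OpenCV 4.12 (cv2) and the standard library are available. Lean on these libraries where they do the work, as an engineer would, in place of code of your own. Each camera call takes 0.05 s, during which the arm holds its last target. There are 200 camera calls.

## Task

Swing the drying cabinet's door, which has a bar handle, wide open, then take the red rinsed cup out of its cradle and lower it gently upside down over the blue upright drying peg on the inside of the door. Leave the door wide open so the cup can drip, and leave the multimeter, loudspeaker, blue mug and tape where they are.

Things in the scene. Friction and masses are not known exactly. Their poses are not given: they have to be found in the camera images.
- door (a joint): grey door's hinge: 0 closed, grows as it swings open towards the robot, stop at 1.95 rad; stiff (0.2 N m), stays where it is left. The upright hinge is on the cabinet's right-hand (-y) front edge as the robot sees it; opening turns the door counter-clockwise from above. The door is 270 mm wide, 15 mm thick, its top 240 mm above the bench
- cabinet: white drying cabinet, fixed, 200 deep (x) x 280 wide (y) x 245 high mm, with roof; origin at the centre of its underside, own -x is the front with the grey door
- door_hinge (a point): point on the door's hinge axis (mid-thickness of the panel), 205 mm above the bench; turns with the door: own +y points along the door to its free edge, own +x out of its inner face, own -x out of its outer face
- door_handle (a point): on the axis of the upright steel bar handle on the outer face: bar 11 mm thick, 110 mm long, upright, axis 35 mm off the face, 235 mm from the hinge; this point lies 205 mm above the bench, 20 mm below the bar's upper end and 40 mm below the cabinet's roof top, and can be pinched from above. Axes as door_hinge
- peg_base (a point): foot of the blue drying peg, on top of the white drip ledge (105 deep, 130 mm wide) on the door's inner face, 50 mm above the bench. The peg is upright, 34 mm thick, 75 mm high, narrowing to 12 mm over its top 20 mm; its axis is 62 mm off the door's inner face, 115 mm from the hinge along the door. Axes as door_hinge. With the door closed it is under the roof
- peg_tip (a point): top of the blue drying peg, on its axis, 75 mm above peg_base
- cup: red straight plastic cup, 64 mm outside diameter, 100 mm long, wall 3.5 mm, inside 57 mm wide and 95 mm deep, 0.1 to 0.17 kg. Origin at the centre of the outside of its closed bottom, own z runs along its axis to the open mouth. It starts lying level in the cradle, its axis 41 mm above the bench, mouth towards the robot's left (+y) give or take 30 degrees
- cup_mid (a point): centre of the cup, on its axis half-way along (50 mm from bottom and mouth): the place to grip, 64 mm across
- cup_rim (a point): centre of the cup's open mouth
- cradle: fixed steel rinse cradle, a 100 x 150 x 4 mm plate with two black rubber rails 14 mm high (over the bench), 36 mm apart, along its own y, on which the cup lies; origin under its centre, own +y the way the cup's mouth points
- multimeter: yellow multimeter lying flat, 190 x 90 x 42 mm, bystander; origin under its centre, long along own x
- loudspeaker: dark round loudspeaker chassis, 104 mm across, 46 mm high, bystander; origin under its centre
- parts_pot: blue mug for parts with a handle at own +y, 72 mm across, 50 mm high, bystander; origin under its centre
- tape: black roll of tape lying flat, 90 mm across, 20 mm high, bystander; origin under its centre

How it is judged (in metres and radians):
On the way, in this order (a step that is already met when the one before it is completed fails the run):
1. the door has been swung open to at least 1.2 rad (69 degrees) while the cup still lies in its cradle (within 30 mm of its start) (value of joint door above 1.2 rad and distance of cup_mid from where it was at the start of the episode below 0.03 m), for 0.2 s.
2. the cup is held mouth down (within 0.35 rad, 20 degrees) above the drying peg, its mouth clear above the ledge and not more than 25 mm off the peg's axis (angle between cup's own z axis and vertical above 2.79 rad and horizontal distance between cup_rim and peg_base below 0.025 m and z of cup_rim in the frame of peg_base above 0.03 m), for 0.05 s.
3. still held between the fingers and mouth down, the cup has been lowered over the peg until its rim is within 12 mm of the ledge (not dropped) (angle between cup's own z axis and vertical above 2.79 rad and contact force between cup and the fingers above 1 N and horizontal distance between cup_rim and peg_base below 0.025 m and z of cup_rim in the frame of peg_base below 0.012 m), for 0.1 s.
At the end, for the whole second after the job is handed in: The door stands still, open at least 1.2 rad (69 degrees); the cup is mouth down over the blue peg, upright within 0.1 rad (6 degrees), its mouth's centre within 14 mm of the peg's axis and its rim resting all round on the ledge (within 5 mm of it in height), at rest (value of joint door above 1.2 rad and angle between cup's own z axis and vertical above 3.04 rad and horizontal distance between cup_rim and peg_base below 0.014 m and z of cup_rim in the frame of peg_base between -0.005 and 0.005 m and linear speed of cup below 0.02 m/s and angular speed of cup below 0.2 rad/s and velocity of joint door below 0.05 rad/s); the robot touches nothing.
It fails at once if the cup is pressed or dropped on the peg or ledge: more than 25 N between the cup and the cabinet, its door or peg (contact force between cup and cabinet above 25 N).
It fails at once if a bystander (multimeter, loudspeaker, blue mug or tape) is pushed more than 30 mm from its place (distance of any of multimeter, loudspeaker, parts_pot, tape from where it was at the start of the episode above 0.03 m).
It also fails if it takes over 67 s, if anything falls off the work surface, if the arm or the gripper's body presses on something with over 40 N, if the wrist force passes 120 N, or if a joint passes its speed limit or range.

## Working session

There is one attempt and no reset: what is moved stays moved. The work goes in short steps, Python scripts to look and compute and a tool call to move; the robot and the scene stay as the last step left them, time stands still between calls to the robot, and variables do not carry over. Pictures are saved under pics/ and viewed, at most 10 in all, crops included, and the job is handed in when it is done.

Besides the shell and the picture viewer there is one more tool, called as name([rows], argument=value, ...), one row to a line, values as JSON. step_arm: Moves the arm, as the interface text tells. Shifts and turns lie within -1 to 1; 1 stands for 0.3 m of shift or 90 degrees of turn. Its arguments: {"type":"object","properties":{"plan":{"type":"array"}},"required":["plan"]}

```bash
mkdir -p pics
cat > h.py <<'E'
from cell import ctrl
import numpy as np, cv2
from scipy.spatial.transform import Rotation as R
def shot(n,f=None):
    s=ctrl.read_state(); im=ctrl.get_image(n)
    if 'T' not in im:
        T=np.eye(4); T[:3,:3]=R.from_euler('xyz',s['tool_rot']).as_matrix(); T[:3,3]=s['eef_pos']; im['T']=T@im['T_tool_cam']
    if f: cv2.imwrite('pics/'+f,im['color'][:,:,::-1])
    z=im['range_z']; v,u=np.mgrid[:z.shape[0],:z.shape[1]]
    P=np.stack([(u-im['cx'])/im['fx']*z,(v-im['cy'])/im['fy']*z,z],-1)
    W=P@im['T'][:3,:3].T+im['T'][:3,3]; W[z==0]=np.nan
    im['W']=W; return im
E
ls
python3 - <<'E'
from h import *
s=ctrl.read_state(); print(s)
for n in('scene','top'):
    im=shot(n,n+'.png'); print(n,im['T'].round(2).tolist(),im['fx'])
    np.save('pics/'+n+'W.npy',im['W'])
E
```

```text
h.py
pics
{'clock': 0.0, 'qpos': array([ 1.2592002 ,  0.62933753,  0.03843817,  1.51840282, -0.0269829 ,
        0.99628165, -0.0200103 ]), 'qd': array([ 9.26687032e-05,  1.20669529e-03,  7.54725004e-05, -1.18868170e-03,
       -2.06610422e-04, -2.92474378e-04, -1.54672660e-03]), 'tau': array([-2.08286849e-06, -5.63407159e+01,  1.22652333e+00, -1.93449032e+01,
        1.11151597e-02,  1.05206994e-02,  1.52345046e-05]), 'eef_pos': array([ 158.04397675, -629.87913141,  252.38341941]), 'tool_rot': array([-3.13968163e+00,  3.75957900e-05,  2.45797442e-01]), 'force': array([-0.68565485, -0.66622283, -0.41692326]), 'torque': array([-0.01347051,  0.0530831 ,  0.01777266]), 'gripper_force': 0.0, 'width': 85.45703256998677}
scene [[0.94, 0.29, -0.18, 879.54], [0.34, -0.79, 0.51, -685.66], [0.0, -0.54, -0.84, 1391.12], [0.0, 0.0, 0.0, 1.0]] 475.3604511438852
top [[-0.02, -1.0, 0.05, 543.3], [-1.0, 0.02, -0.02, 66.41], [0.02, -0.05, -1.0, 1180.91], [0.0, 0.0, 0.0, 1.0]] 387.4007504397432
```

View pics/scene.png

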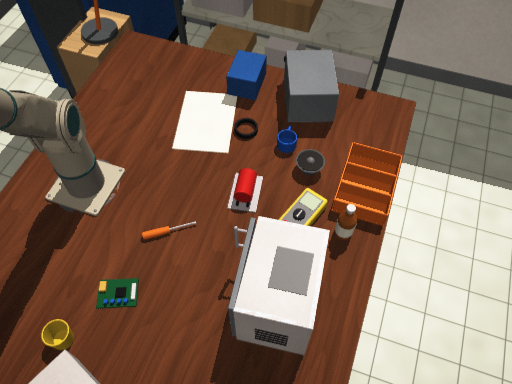

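View pics/top.png

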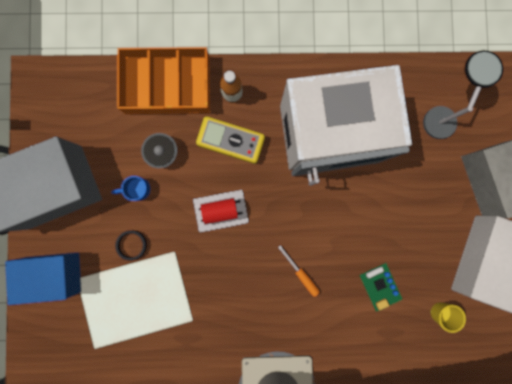

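The scene picture shows the cabinet at (280,280) with its handle at (240,236), and the cup in its cradle at (246,187). In the top view they are the roof at (345,115), the handle at (313,174) and the cup at (220,210).

Run:
```python
from h import *
for n in('scene','top'):
    W=np.load(f'pics/{n}W.npy'); c=cv2.imread(f'pics/{n}.png').astype(int)
    b,g,r=c[...,0],c[...,1],c[...,2]
    m=(r>130)&(g<60)&(b<60)&(W[...,2]>45)&(W[...,2]<90)&(W[...,1]>-100)
    p=W[m]; 
    print(n,'cup',len(p),np.nanmean(p,0).round(1),np.nanmin(p,0).round(),np.nanmax(p,0).round())
    rect=cv2.minAreaRect(p[:,:2].astype(np.float32)); print(rect)
    t=p[p[:,2]>np.nanmax(p[:,2])-8]; u,s,vt=np.linalg.svd(t[:,:2]-t[:,:2].mean(0),full_matrices=False); print('axis',vt[0],t.mean(0))
    m=(abs(W[...,2]-245)<8)&(W[...,0]>400)
    m=cv2.morphologyEx(m.astype(np.uint8),cv2.MORPH_OPEN,np.ones((5,5)))>0
    k,l,st,ce=cv2.connectedComponentsWithStats(m.astype(np.uint8)); i=1+np.argmax(st[1:,4])
    rect=cv2.minAreaRect(W[l==i][:,:2].astype(np.float32)); print('roof',rect,cv2.boxPoints(rect).round(),np.median(W[l==i][:,2]))
    m=(W[...,2]>150)&(W[...,2]<240)&(W[...,0]>350)&(W[...,0]<620)&(abs(W[...,1])<300)
    if n=='top': 
        v,u=np.nonzero(m); 
        s=(u>300)&(u<322)&(v>162)&(v<190)
        for a in sorted(zip(v[s],u[s])): print(a,W[a].round())
    else:
        v,u=np.nonzero(m); s=(u>225)&(u<255)&(v>220)&(v<255)
        for a in list(sorted(zip(v[s],u[s])))[::4]: print(a,W[a].round())
```

```text
scene cup 448 [558.6 165.1  66.9] [508. 110.  47.] [1016.  444.   79.]
((756.6957397460938, 282.1322021484375), (522.972900390625, 268.54278564453125), 9.671608924865723)
axis [ 0.17174627 -0.98514122] [542.34817747 158.19885677  73.87311759]
roof ((774.293212890625, -177.6709747314453), (207.0826416015625, 284.8995056152344), 6.608755588531494) [[ 655.  -48.]
 [ 688. -331.]
 [ 894. -307.]
 [ 861.  -24.]] 245.39277568014313
(np.int64(226), np.int64(234)) [608. -98. 231.]
(np.int64(227), np.int64(235)) [611. -98. 228.]
(np.int64(228), np.int64(235)) [ 612. -101.  228.]
(np.int64(229), np.int64(234)) [ 609. -101.  219.]
(np.int64(229), np.int64(238)) [619. -98. 221.]
(np.int64(230), np.int64(237)) [ 618. -101.  220.]
(np.int64(231), np.int64(237)) [ 617. -100.  212.]
(np.int64(232), np.int64(237)) [616. -98. 202.]
(np.int64(233), np.int64(237)) [616. -99. 198.]
(np.int64(234), np.int64(237)) [616. -98. 190.]
(np.int64(235), np.int64(237)) [ 617. -102.  191.]
(np.int64(237), np.int64(235)) [ 612. -105.  182.]
(np.int64(238), np.int64(236)) [ 614. -103.  173.]
(np.int64(239), np.int64(23
[... 1678 characters left out ...]
319)) [ 609. -102.  224.]
(np.int64(182), np.int64(311)) [611. -92. 164.]
(np.int64(182), np.int64(312)) [610. -92. 180.]
(np.int64(182), np.int64(313)) [609. -92. 194.]
(np.int64(182), np.int64(314)) [609. -93. 203.]
(np.int64(182), np.int64(315)) [608. -93. 217.]
(np.int64(182), np.int64(316)) [607. -95. 224.]
(np.int64(182), np.int64(317)) [607. -97. 224.]
(np.int64(182), np.int64(318)) [ 607. -100.  224.]
(np.int64(183), np.int64(311)) [609. -92. 160.]
(np.int64(183), np.int64(312)) [608. -93. 172.]
(np.int64(183), np.int64(313)) [607. -94. 181.]
(np.int64(183), np.int64(314)) [607. -96. 187.]
(np.int64(183), np.int64(315)) [606. -97. 196.]
(np.int64(184), np.int64(313)) [606. -98. 155.]
```

step_arm([
  {"dx": 0.12, "dy": -0.084, "dz": -0.03},
  {"dx": 0.12, "dy": -0.084, "dz": -0.03},
  {"dx": 0.12, "dy": -0.084, "dz": -0.03},
  {"dx": 0.12, "dy": -0.084, "dz": -0.03},
  {"dx": 0.12, "dy": -0.084, "dz": -0.03},
  {"dx": 0.12, "dy": -0.084, "dz": -0.03},
  {"dx": 0.12, "dy": -0.084, "dz": -0.03},
  {"dx": 0.12, "dy": -0.084},
  {"dx": 0.12, "dy": -0.084},
  {"dx": 0.12, "dy": -0.084},
  {"dx": 0.12, "dy": -0.084},
  {"dx": 0.12, "dy": -0.084},
  {"dx": 0.12, "dy": -0.084},
  {"dx": 0.12, "dy": -0.084},
  {"dx": 0.06, "dy": -0.042, "az": 0.082},
  {},
  {},
])

```text
invalid input
```

Run:
```python
from h import *
s=ctrl.read_state(); print(s['clock'],s['qpos'].round(4),s['eef_pos'].round(1),s['tool_rot'].round(4))
im=shot('wrist','w1.png'); np.save('pics/w1W.npy',im['W']); print(im['T_tool_cam'].round(2).tolist())
W=im['W']; m=(W[...,2]>195)&(W[...,2]<232)&(np.hypot(W[...,0]-615,W[...,1]+97)<40)
v,u=np.nonzero(m); print(len(v)); 
if len(v): print(u.min(),u.max(),v.min(),v.max(),W[m].mean(0),np.percentile(W[m],[2,98],axis=0))
```

```text
0.1 [ 1.2592  0.6292  0.0385  1.5183 -0.027   0.9963 -0.02  ] [ 158.1 -629.9  252.5] [-3.1399  0.      0.2458]
[[-0.0, -0.96, -0.29, 73.26], [1.0, -0.0, -0.0, -0.69], [0.0, -0.29, 0.96, -120.76], [0.0, 0.0, 0.0, 1.0]]
0
```

View pics/w1.png

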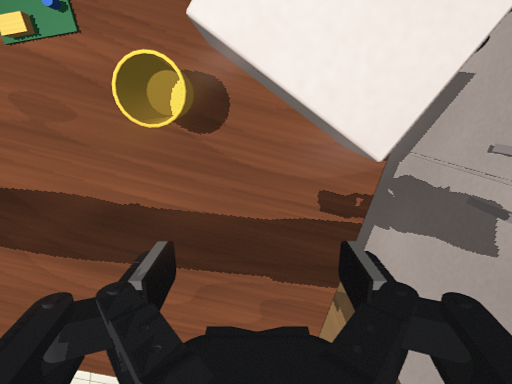

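The wrist picture shows only the start place, with the fingertips near (155,270) and (365,270). The move was refused, so I'll give every key in each row.

step_arm([
  {"dx": 0.12, "dy": -0.084, "dz": -0.03, "ax": 0, "ay": 0, "az": 0, "gripper": 1},
  {"dx": 0.12, "dy": -0.084, "dz": -0.03, "ax": 0, "ay": 0, "az": 0, "gripper": 1},
  {"dx": 0.12, "dy": -0.084, "dz": -0.03, "ax": 0, "ay": 0, "az": 0, "gripper": 1},
  {"dx": 0.12, "dy": -0.084, "dz": -0.03, "ax": 0, "ay": 0, "az": 0, "gripper": 1},
  {"dx": 0.12, "dy": -0.084, "dz": -0.03, "ax": 0, "ay": 0, "az": 0, "gripper": 1},
  {"dx": 0.12, "dy": -0.084, "dz": -0.03, "ax": 0, "ay": 0, "az": 0, "gripper": 1},
  {"dx": 0.12, "dy": -0.084, "dz": -0.03, "ax": 0, "ay": 0, "az": 0, "gripper": 1},
  {"dx": 0.12, "dy": -0.084, "dz": 0, "ax": 0, "ay": 0, "az": 0, "gripper": 1},
  {"dx": 0.12, "dy": -0.084, "dz": 0, "ax": 0, "ay": 0, "az": 0, "gripper": 1},
  {"dx": 0.12, "dy": -0.084, "dz": 0, "ax": 0, "ay": 0, "az": 0, "gripper": 1},
])

```text
clock: 1.4
eef_pos: [446.7, -297.2, 316.2]
tool_rot: [-3.141, 0.0, 0.246]
force: [1.0, -0.3, 0.0]
width: 85.2
gripper_force: 0.0
```

```bash
cat >> h.py <<'E'
def st():
    s=ctrl.read_state(); print(s['clock'],s['qpos'].round(4).tolist(),s['eef_pos'].round(1),s['tool_rot'].round(4),'w',s['width'].__round__(1),s['gripper_force'],s['force'].round(1))
    open('log.txt','a').write(repr([s['qpos'].tolist(),s['eef_pos'].tolist(),s['tool_rot'].tolist()])+'\n'); return s
E
python3 -c "
from h import *
st()"
```

```text
1.4 [0.545, 0.3955, -0.0146, 1.7507, 0.0067, 0.9956, -0.7972] [ 446.7 -297.2  316.2] [-3.1415e+00  1.0000e-04  2.4570e-01] w 85.2 0.0 [ 1.  -0.3  0. ]
```

step_arm([
  {"dx": 0.12, "dy": -0.084, "dz": 0, "ax": 0, "ay": 0, "az": 0, "gripper": 1},
  {"dx": 0.12, "dy": -0.084, "dz": 0, "ax": 0, "ay": 0, "az": 0, "gripper": 1},
  {"dx": 0.12, "dy": -0.084, "dz": 0, "ax": 0, "ay": 0, "az": 0, "gripper": 1},
  {"dx": 0.12, "dy": -0.084, "dz": 0, "ax": 0, "ay": 0, "az": 0, "gripper": 1},
  {"dx": 0.1, "dy": -0.07, "dz": 0, "ax": 0, "ay": 0, "az": 0, "gripper": 1},
  {"dx": 0, "dy": 0, "dz": 0, "ax": 0, "ay": 0, "az": 0.082, "gripper": 1},
  {"dx": 0, "dy": 0, "dz": 0, "ax": 0, "ay": 0, "az": 0, "gripper": 1},
])

```text
clock: 2.28
eef_pos: [585.1, -137.7, 315.9]
tool_rot: [3.141, 0.001, 0.119]
force: [-0.5, -0.1, -0.1]
width: 85.6
gripper_force: 0.0
```

Run:
```python
from h import *
s=st()
im=shot('wrist','w2.png'); np.save('pics/w2W.npy',im['W'])
W=im['W']; m=(W[...,2]>195)&(W[...,2]<235)&(np.hypot(W[...,0]-615,W[...,1]+97)<40)
v,u=np.nonzero(m); print(len(v)); 
if len(v): print(u.min(),u.max(),v.min(),v.max(),W[m].mean(0),np.percentile(W[m],[2,98],axis=0))
```

```text
2.275 [0.1928, 0.4956, -0.0136, 1.578, 0.008, 1.0689, -1.2749] [ 585.1 -137.7  315.9] [3.1414e+00 1.0000e-03 1.1890e-01] w 85.6 0.0 [-0.5 -0.1 -0.1]
630
201 220 122 174 [622.55140151 -95.27745741 221.29498873] [[ 605.97967507 -101.43901431  200.85411164]
 [ 642.45409366  -89.36931206  230.63768882]]
```

View pics/w2.png

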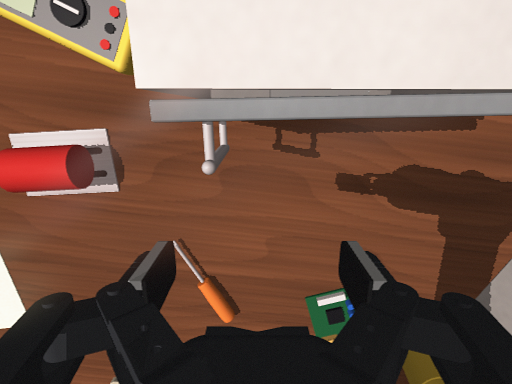

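The wrist picture shows the bar's upper end at (209,167) and the top of the door along row 110, starting at column 150.

Run:
```python
from h import *
W=np.load('pics/w2W.npy')
print(W[164:171:2,205:214:3].round(0).tolist())
for c in (165,250,350,450,505):
    col=W[90:130,c]; k=np.abs(col[:,2]-240)<4; print(c,np.nonzero(k)[0][[0,-1]]+90,col[k].mean(0).round(1),col[k].min(0).round(1))
row=W[110,140:160]; print(row.round(0).tolist())
```

```text
[[[613.0, -94.0, 229.0], [613.0, -96.0, 229.0], [613.0, -99.0, 228.0]], [[611.0, -94.0, 230.0], [nan, nan, nan], [612.0, -99.0, 229.0]], [[610.0, -95.0, 232.0], [610.0, -97.0, 231.0], [610.0, -99.0, 230.0]], [[608.0, -95.0, 230.0], [608.0, -97.0, 229.0], [609.0, -99.0, 230.0]]]
165 [ 99 121] [648.8 -66.8 239.9] [641.6 -67.3 238.3]
250 [ 98 120] [ 656.2 -123.8  240. ] [ 649.  -124.5  238.5]
350 [ 96 118] [ 665.4 -190.5  239.9] [ 658.4 -192.5  238.5]
450 [ 94 116] [ 674.5 -256.8  240.1] [ 667.7 -260.3  238.3]
505 [ 93 115] [ 679.4 -293.2  240.1] [ 672.7 -297.3  238.4]
[[634.0, 45.0, 1.0], [634.0, 44.0, 1.0], [634.0, 43.0, -1.0], [634.0, 41.0, 1.0], [634.0, 39.0, 2.0], [634.0, 38.0, 0.0], [635.0, 36.0, 1.0], [635.0, 35.0, 2.0], [635.0, 34.0, -0.0], [635.0, 32.0, 0.0], [648.0, -56.0, 239.0], [648.0, -57.0, 240.0], [648.0, -58.0, 240.0], [648.0, -59.0, 241.0], [648.0, -59.0, 240.0], [648.0, -60.0, 241.0], [648.0, -61.0, 241.0], [648.0, -61.0, 240.0], [648.0, -62.0, 241.0], [648.0, -63.0, 241.0]]
```

step_arm([
  {"dx": 0.099, "dy": -0.126, "dz": 0, "ax": 0, "ay": 0, "az": -0.01, "gripper": 1},
  {"dx": 0, "dy": 0, "dz": 0.1, "ax": 0, "ay": 0, "az": 0, "gripper": 1},
  {"dx": 0, "dy": 0, "dz": 0.12, "ax": 0, "ay": 0, "az": 0, "gripper": 1},
  {"dx": 0, "dy": 0, "dz": 0.123, "ax": 0, "ay": 0, "az": 0, "gripper": 1},
  {"dx": 0, "dy": 0, "dz": 0, "ax": 0, "ay": 0, "az": 0, "gripper": 1},
  {"dx": 0, "dy": 0, "dz": 0, "ax": 0, "ay": 0, "az": 0, "gripper": 0},
  {"dx": 0, "dy": 0, "dz": 0, "ax": 0, "ay": 0, "az": 0, "gripper": 0},
  {"dx": 0, "dy": 0, "dz": 0, "ax": 0, "ay": 0, "az": 0, "gripper": 0},
  {"dx": 0, "dy": 0, "dz": 0, "ax": 0, "ay": 0, "az": 0, "gripper": 0},
  {"dx": 0, "dy": 0, "dz": 0, "ax": 0, "ay": 0, "az": 0, "gripper": 0},
])

```text
clock: 3.58
eef_pos: [610.6, -97.1, 214.2]
tool_rot: [3.141, -0.001, 0.133]
force: [-0.8, -0.7, 4.7]
width: 9.3
gripper_force: 58.4
```

```bash
python3 -c "
from h import *
s=st()
H=np.array([683.5,-323.6]); th=84/20
p=s['eef_pos'][:2]; print(np.hypot(*(p-H)))
a=np.radians(th); c,sn=np.cos(a),np.sin(a); q=H+np.array([[c,-sn],[sn,c]])@(p-H); d=q-p
y=s['tool_rot'][2]; print('dx',(d@[np.cos(y),np.sin(y)])/300,'dy',(d@[np.sin(y),-np.cos(y)])/300,'az',-th/90)
"
```

```text
3.575 [0.127, 0.6236, -0.0238, 1.6528, 0.0185, 0.8642, -1.3425] [610.6 -97.1 214.2] [ 3.1412e+00 -1.1000e-03  1.3260e-01] w 9.3 58.43052685260773 [-0.8 -0.7  4.7]
237.9027974954892
dx -0.05677534820526566 dy 0.012418369259806779 az -0.04666666666666667
```

step_arm([
  {"dx": -0.057, "dy": 0.0124, "dz": 0, "ax": 0, "ay": 0, "az": -0.0467, "gripper": 0},
  {"dx": -0.057, "dy": 0.0124, "dz": 0, "ax": 0, "ay": 0, "az": -0.0467, "gripper": 0},
  {"dx": -0.057, "dy": 0.0124, "dz": 0, "ax": 0, "ay": 0, "az": -0.0467, "gripper": 0},
  {"dx": -0.057, "dy": 0.0124, "dz": 0, "ax": 0, "ay": 0, "az": -0.0467, "gripper": 0},
  {"dx": -0.057, "dy": 0.0124, "dz": 0, "ax": 0, "ay": 0, "az": -0.0467, "gripper": 0},
  {"dx": -0.057, "dy": 0.0124, "dz": 0, "ax": 0, "ay": 0, "az": -0.0467, "gripper": 0},
  {"dx": -0.057, "dy": 0.0124, "dz": 0, "ax": 0, "ay": 0, "az": -0.0467, "gripper": 0},
  {"dx": -0.057, "dy": 0.0124, "dz": 0, "ax": 0, "ay": 0, "az": -0.0467, "gripper": 0},
])

```text
clock: 4.58
eef_pos: [497.7, -175.8, 214.2]
tool_rot: [3.139, -0.002, 0.722]
force: [3.5, -0.3, 0.7]
width: 9.2
gripper_force: 59.2
```

```bash
python3 -c "
from h import *
s=st()
H=np.array([683.5,-323.6])
p=s['eef_pos'][:2]; print(np.hypot(*(p-H)))
"
```

```text
4.575 [0.4242, 0.5096, -0.2005, 1.8996, 0.1438, 0.7427, -0.7061] [ 497.7 -175.8  214.2] [ 3.1389e+00 -2.1000e-03  7.2210e-01] w 9.2 59.202457666397095 [ 3.5 -0.3  0.7]
237.38980837445305
```

step_arm([
  {"dx": -0.057, "dy": 0.0124, "dz": 0, "ax": 0, "ay": 0, "az": -0.0467, "gripper": 0},
  {"dx": -0.057, "dy": 0.0124, "dz": 0, "ax": 0, "ay": 0, "az": -0.0467, "gripper": 0},
  {"dx": -0.057, "dy": 0.0124, "dz": 0, "ax": 0, "ay": 0, "az": -0.0467, "gripper": 0},
  {"dx": -0.057, "dy": 0.0124, "dz": 0, "ax": 0, "ay": 0, "az": -0.0467, "gripper": 0},
  {"dx": -0.057, "dy": 0.0124, "dz": 0, "ax": 0, "ay": 0, "az": -0.0467, "gripper": 0},
  {"dx": -0.057, "dy": 0.0124, "dz": 0, "ax": 0, "ay": 0, "az": -0.0467, "gripper": 0},
  {"dx": -0.057, "dy": 0.0124, "dz": 0, "ax": 0, "ay": 0, "az": -0.0467, "gripper": 0},
  {"dx": -0.057, "dy": 0.0124, "dz": 0, "ax": 0, "ay": 0, "az": -0.0467, "gripper": 0},
  {"dx": -0.057, "dy": 0.0124, "dz": 0, "ax": 0, "ay": 0, "az": -0.0467, "gripper": 0},
  {"dx": -0.057, "dy": 0.0124, "dz": 0, "ax": 0, "ay": 0, "az": -0.0467, "gripper": 0},
  {"dx": -0.057, "dy": 0.0124, "dz": 0, "ax": 0, "ay": 0, "az": -0.0467, "gripper": 0},
  {"dx": -0.057, "dy": 0.0124, "dz": 0, "ax": 0, "ay": 0, "az": -0.0467, "gripper": 0},
  {"dx": -0.057, "dy": 0.0124, "dz": 0, "ax": 0, "ay": 0, "az": -0.0467, "gripper": 0},
  {"dx": 0, "dy": 0, "dz": 0, "ax": 0, "ay": 0, "az": 0, "gripper": 0},
  {"dx": 0, "dy": 0, "dz": 0, "ax": 0, "ay": 0, "az": 0, "gripper": 0},
])

```text
clock: 6.45
eef_pos: [455.3, -389.8, 214.2]
tool_rot: [3.139, 0.001, 1.673]
force: [4.4, 0.3, 4.1]
width: 9.6
gripper_force: 59.6
```

```bash
python3 -c "
from h import *
s=st()
H=np.array([683.5,-323.6])
p=s['eef_pos'][:2]; print(np.hypot(*(p-H)))
"
```

```text
6.45 [0.9521, 0.6342, -0.4663, 1.7, 0.349, 0.8879, 0.4441] [ 455.3 -389.8  214.2] [3.1386e+00 9.0000e-04 1.6730e+00] w 9.6 59.64157462120056 [4.4 0.3 4.1]
237.58774123846345
```

step_arm([
  {"dx": 0, "dy": 0, "dz": 0, "ax": 0, "ay": 0, "az": 0, "gripper": 0.6},
  {"dx": 0, "dy": 0, "dz": 0, "ax": 0, "ay": 0, "az": 0, "gripper": 0.6},
  {"dx": 0, "dy": 0, "dz": 0, "ax": 0, "ay": 0, "az": 0, "gripper": 0.6},
  {"dx": 0, "dy": 0, "dz": -0.1, "ax": 0, "ay": 0, "az": 0, "gripper": 0.6},
  {"dx": 0, "dy": 0, "dz": -0.15, "ax": 0, "ay": 0, "az": 0, "gripper": 0.6},
  {"dx": 0, "dy": 0, "dz": -0.15, "ax": 0, "ay": 0, "az": 0, "gripper": 1},
  {"dx": 0, "dy": 0, "dz": 0, "ax": 0, "ay": 0, "az": 0, "gripper": 1},
])

```text
clock: 7.32
eef_pos: [455.3, -390.9, 337.1]
tool_rot: [3.137, 0.005, 1.673]
force: [-0.7, -0.1, 0.1]
width: 84.3
gripper_force: 0.0
```

```bash
cat > fk.py <<'E'
import numpy as np, itertools
from scipy.spatial.transform import Rotation as R
from scipy.optimize import least_squares
D=[eval(l) for l in open('log.txt')]
D.insert(0,[[1.2592002,0.62933753,0.03843817,1.51840282,-0.0269829,0.99628165,-0.0200103],[158.04397675,-629.87913141,252.38341941],[-3.13968163,0,.245797442]])
def fk(q,p,s):
    # p: h,L2,L3,L4, x-offsets after each, yaw offset tool
    h,L2,L3,L4,a1,a2,a3,a4=p[:8]
    rz=lambda a:R.from_euler('z',a); ry=lambda a:R.from_euler('y',a)
    r=rz(-q[0]); t=np.array([0,0,h])+r.apply([a1,0,0]); r=r*ry(q[1])*rz(s[0]*q[2])
    t=t+r.apply([a2,0,L2]); r=r*ry(q[3])*rz(s[1]*q[4])
    t=t+r.apply([a3,0,L3]); r=r*ry(q[5])*rz(s[2]*q[6]+p[8])
    return t+r.apply([0,0,L4])+0*a4,r
def fit():
    best=None
    for s in itertools.product((1,-1),repeat=3):
        def f(p):
            o=[]
            for q,x,e in D:
                t,r=fk(q,p,s); o+=list((t-x)/1000)+list((r.inv()*R.from_euler('xyz',e)).as_rotvec())
            return o+list(np.array(p[4:8])*1e-5)
        for y in (0,1.57,-1.57,3.1):
            z=least_squares(f,[300,450,450,200,0,0,0,0,y])
            if best is None or z.cost<best[0]: best=(z.cost,z.x,s,np.array(z.fun))
    return best
if __name__=='__main__':
    b=fit(); print(b[0],b[1].round(3).tolist(),b[2],abs(b[3]).max())
E
python3 -c "
from h import *
st()"; python3 fk.py
```

```text
7.325 [0.9841, 0.5117, -0.5145, 1.5467, 0.2689, 1.147, 0.5171] [ 455.3 -390.9  337.1] [3.1368 0.005  1.6728] w 84.3 0.0 [-0.7 -0.1  0.1]
0.001738704718016313 [544.613, 565.272, 373.577, 549.51, 46.869, -36.971, 20.506, 0.0, 1.571] (-1, -1, -1) 0.029593371344385902
```

```bash
cat > fk2.py <<'E'
import numpy as np, itertools
from scipy.spatial.transform import Rotation as R
from fk import D
Q=np.array([d[0] for d in D]); E=R.from_euler('xyz',[d[2] for d in D])
res=[]
for s in itertools.product((1,-1),repeat=7):
  for off in itertools.product((0,np.pi),repeat=2):
    q=Q*s; r=R.identity(len(Q))
    for i,a in enumerate('zyzyzyz'):
        r=r*R.from_euler(a,q[:,i]+({3:off[0],5:off[1]}.get(i,0)))
    # constant base yaw and tool yaw: r0*r*c ; scan base yaw
    for b in np.arange(4)*np.pi/2:
        C=(R.from_euler('z',b)*r).inv()*E
        m=C.mean(); res.append(((m.inv()*C).magnitude().max(),s,off,b,m.as_rotvec().round(3).tolist()))
res.sort(key=lambda x:x[0])
for x in res[:12]: print(x)
E
python3 fk2.py
```

```text
(np.float64(3.2222026454674406e-05), (-1, -1, -1, -1, 1, -1, -1), (3.141592653589793, 3.141592653589793), np.float64(3.141592653589793), [0.0, 0.0, -1.571])
(np.float64(3.2222026454830443e-05), (-1, -1, -1, -1, -1, -1, -1), (0, 0), np.float64(3.141592653589793), [0.0, 0.0, -1.571])
(np.float64(3.222202645516999e-05), (-1, 1, -1, 1, 1, 1, -1), (3.141592653589793, 3.141592653589793), np.float64(0.0), [-0.0, 0.0, 1.571])
(np.float64(3.222202645522979e-05), (-1, 1, -1, 1, -1, 1, -1), (0, 0), np.float64(0.0), [-0.0, 0.0, 1.571])
(np.float64(3.2222026455401364e-05), (-1, -1, -1, -1, -1, -1, 1), (0, 3.141592653589793), np.float64(3.141592653589793), [2.221, -2.221, 0.0])
(np.float64(3.22220264554527e-05), (-1, -1, -1, -1, 1, -1, 1), (3.141592653589793, 0), np.float64(3.141592653589793), [2.221, -2.221, 0.0])
(np.float64(3.222202645547349e-05), (-1, 1, -1, 1, -1, 1, 1), (0, 3.141592653589793), np.float64(0.0), [-2.221, -2.221, -0.0])
(np.float64(3.222202645568429e-05), (-1, 1, -1, 1, 1, 1, 1), (3.141592653589793, 0), np.float64(0.0), [-2.221, -2.221, -0.0])
(np.float64(0.007929231036064622), (-1, -1, -1, -1, 1, -1, 1), (3.141592653589793, 0), np.float64(1.5707963267948966), [3.14, -0.0, 0.001])
(np.float64(0.007929231036064655), (-1, -1, -1, -1, -1, -1, 1), (0, 3.141592653589793), np.float64(1.5707963267948966), [3.14, -0.0, 0.001])
(np.float64(0.007929231036064797), (-1, 1, -1, 1, -1, 1, -1), (0, 0), np.float64(4.71238898038469), [-0.002, 0.001, 0.0])
(np.float64(0.00792923103606489), (-1, 1, -1, 1, 1, 1, 1), (3.141592653589793, 0), np.float64(4.71238898038469), [-0.0, -3.141, -0.003])
```

```bash
cat > fk3.py <<'E'
import numpy as np
from scipy.spatial.transform import Rotation as R
S=(-1,1,-1,1,-1,1,-1)
def frames(q):
    q=np.atleast_2d(q)*S; r=R.identity(len(q)); F=[]
    for i,a in enumerate('zyzyzyz'): r=r*R.from_euler(a,q[:,i]); F.append(r.as_matrix())
    return F,r*R.from_euler('z',np.pi/2)
def cols(q):
    F,r=frames(q); n=len(F[0]); ez=np.tile(np.eye(3)[:,2:],(n,1,1))
    return [ez,F[0][...,:1],F[0][...,1:2],F[2][...,0:1],F[2][...,1:2],F[2][...,2:],F[4][...,0:1],F[4][...,1:2],F[4][...,2:],F[6][...,2:],F[5][...,:1]],r
def fit(D,lam=1e-3):
    C,_=cols([d[0] for d in D]); A=np.concatenate(C,-1).reshape(-1,len(C)); b=np.array([d[1] for d in D]).ravel()
    x0=np.array([350,0,0,0,0,400,0,0,400,250,0.])
    x=x0+np.linalg.solve(A.T@A+lam*np.eye(len(x0)),A.T@(b-A@x0)); return x,abs(A@x-b).max()
if __name__=='__main__':
    from fk import D
    for l in (1e-1,1e-2,1e-3,1e-5):
        x,e=fit(D,l); print(l,x.round(1).tolist(),e)
E
python3 fk3.py
```

```text
0.1 [345.2, 41.4, -7.5, -0.1, -13.4, 462.1, -6.2, -8.8, 390.8, 254.5, 3.3] 8.917511992697882
0.01 [317.6, 16.4, -9.5, 1.8, -16.2, 526.7, -2.7, -2.4, 384.5, 281.6, 5.1] 3.3668477650904265
0.001 [305.7, 2.2, -10.9, 0.4, -16.3, 554.7, -0.4, -0.8, 382.4, 293.6, 0.9] 0.4753537964871839
1e-05 [316.9, 0.0, -11.3, 0.0, -16.2, 558.9, -0.0, -0.5, 382.1, 308.4, 0.0] 0.034952863703892945
```

```bash
cat > ik.py <<'E'
import numpy as np
from scipy.spatial.transform import Rotation as R
from scipy.optimize import least_squares
from fk3 import cols,fit
from fk import D
X,_=fit(D,1e-5)
lo=np.array([-3.06,-.37,-1.25,.18,-1.1,.23,-2.94]); hi=np.array([3.06,2.12,1.32,2.47,4.24,1.98,2.94])
def FK(q):
    C,r=cols(q); return sum(c[0,:,0]*x for c,x in zip(C,X)),r[0]
def ik(q0,p,r,reg=.02):
    f=lambda q:np.r_[(FK(q)[0]-p)/100,(FK(q)[1].inv()*r).as_rotvec()*3,reg*(q-q0)]
    z=least_squares(f,np.clip(q0,lo+1e-3,hi-1e-3),bounds=(lo,hi)); return z.x,np.abs(z.fun[:6]).max()
def path(q,wps,n=12,verbose=1):
    p,r=FK(q); W=0
    for P,Rr in wps:
        w=(r.inv()*Rr).as_rotvec(); p0,r0=p,r
        for k in range(1,n+1):
            q,e=ik(q,p0+(P-p0)*k/n,r0*R.from_rotvec(w*k/n)); W=max(W,e)
        p,r=P,Rr
        if verbose: print('   ',np.array(P).round(),q.round(2),'err %.3f'%e,'margin %.2f'%np.minimum(q-lo,hi-q).min())
    return q,W
def frame(z,x): z=np.array(z,float);x=np.array(x,float); return R.from_matrix(np.stack([x,np.cross(z,x),z],1))
E
cat > t.py <<'E'
from ik import *
q=np.array(D[-1][0]); ma=np.radians(99.3); cup=np.array([540,161.]); peg=np.array([562,-266.])
m=np.array([np.cos(ma),np.sin(ma),0]); dn=np.array([0,0,-1.])
for sg in (-1,1):
  g=frame(dn,sg*m)
  for da in (-80,-60,-40):
    d=np.array([np.cos(np.radians(da)),np.sin(np.radians(da)),0]); 
    fin=frame(d,-sg*dn); mid=frame(-m,-sg*dn)
    print(sg,da)
    path(q,[([*cup,250],g),([*cup,44],g),([*cup,300],g),([500,0,300],mid),([*peg,250],fin),([*peg,100],fin)])
E
python3 t.py
```

```text
-1 -80
    [540. 161. 250.] [-0.71  0.57  0.58  1.78 -0.39  0.91 -2.94] err 0.000 margin 0.00Traceback (most recent call last):
  File "t.py", line 10, in <module>
    path(q,[([*cup,250],g),([*cup,44],g),([*cup,300],g),([500,0,300],mid),([*peg,250],fin),([*peg,100],fin)])
    ~~~~^^^^^^^^^^^^^^^^^^^^^^^^^^^^^^^^^^^^^^^^^^^^^^^^^^^^^^^^^^^^^^^^^^^^^^^^^^^^^^^^^^^^^^^^^^^^^^^^^^^^^
  File "ik.py", line 18, in path
    q,e=ik(q,p0+(P-p0)*k/n,r0*R.from_rotvec(w*k/n)); W=max(W,e)
                 ~^~~
TypeError: unsupported operand type(s) for -: 'list' and 'list'
```

```bash
sed -i 's/for P,Rr in wps:/for P,Rr in wps:\n        P=np.array(P,float)/' ik.py; python3 t.py
```

```text
-1 -80
    [540. 161. 250.] [-0.71  0.57  0.58  1.78 -0.39  0.91 -2.94] err 0.000 margin 0.00
    [540. 161.  44.] [-0.56  0.85  0.35  1.91 -0.59  0.49 -2.77] err 0.000 margin 0.17
    [540. 161. 300.] [-0.78  0.53  0.68  1.72 -0.38  1.03 -2.94] err 0.000 margin 0.00
    [500.   0. 300.] [ 1.01 -0.37 -0.36  2.46 -1.1   0.23 -2.94] err 3.173 margin 0.00
    [ 562. -266.  250.] [ 1.38  0.38 -0.66  2.02 -1.1   0.23 -2.94] err 3.490 margin 0.00
    [ 562. -266.  100.] [ 1.3   0.77 -0.61  1.9  -1.1   0.23 -2.94] err 3.739 margin 0.00
-1 -60
    [540. 161. 250.] [-0.71  0.57  0.58  1.78 -0.39  0.91 -2.94] err 0.000 margin 0.00
    [540. 161.  44.] [-0.56  0.85  0.35  1.91 -0.59  0.49 -2.77] err 0.000 margin 0.17
    [540. 161. 300.] [-0.78  0.53  0.68  1.72 -0.38  1.03 -2.94] err 0.000 margin 0.00
    [500.   0. 300.] [ 1.01 -0.37 -0.36  2.46 -1.1   0.23 -2.94] err 3.173 margin 0.00
    [ 562. -266.  250.] [-0.6  -0.1   1.32  2.25 -1.1   0.23 -2.94] err 2.335 margin 0.00
    [ 562. -266.  100.] [-0.56 -0.02  1.32  2.34 -1.1   0.23 -2.94] err 2.802 margin 0.00
-1 -40
    [540. 161. 250.] [-
[... 1406 characters left out ...]
66.  250.] [-0.8   1.37  1.32  1.97 -0.04  0.23 -2.94] err 1.044 margin 0.00
    [ 562. -266.  100.] [-1.03  2.12  1.32  2.02 -0.77  0.23 -2.94] err 0.694 margin 0.00
1 -40
    [540. 161. 250.] [ 0.02  0.55 -0.55  1.76  0.35  0.93 -0.51] err 0.000 margin 0.70
    [540. 161.  44.] [-0.12  0.84 -0.35  1.9   0.56  0.5  -0.7 ] err 0.000 margin 0.27
    [540. 161. 300.] [ 0.03  0.5  -0.57  1.69  0.3   1.04 -0.47] err 0.000 margin 0.68
    [500.   0. 300.] [-1.24  1.33  1.32  1.88  0.09  0.86 -2.94] err 1.152 margin 0.00
    [ 562. -266.  250.] [-0.83  1.29  1.32  1.95  0.07  0.23 -2.94] err 1.672 margin 0.00
    [ 562. -266.  100.] [-1.1   2.12  1.32  2.02 -0.77  0.23 -2.94] err 1.531 margin 0.00
```

```bash
cat > t2.py <<'E'
from ik import *
rng=np.random.default_rng(0)
peg=np.array([562,-266.]); cup=np.array([540,161.]); ma=np.radians(99.3); m=np.array([np.cos(ma),np.sin(ma),0]); dn=np.array([0,0,-1.])
def glob(p,r,n=25):
    S=[]
    for _ in range(n):
        q,e=ik(rng.uniform(lo,hi),p,r,0.001)
        if e<.01: S.append(q)
    return S
for sg in (-1,1):
  S=glob([*cup,44],frame(dn,sg*m)); mm=[np.minimum(q-lo,hi-q).min() for q in S]
  print('grasp',sg,len(S)); 
  for i in np.argsort(mm)[::-1][:3]: print('   ',S[i].round(2),round(mm[i],2))
  for da in (-110,-80,-60,-40,-20,0,20):
    d=np.array([np.cos(np.radians(da)),np.sin(np.radians(da)),0])
    S=[q for q in glob([*peg,100],frame(d,-sg*dn))]; mm=[np.minimum(q-lo,hi-q).min() for q in S]
    print('fin',sg,da,len(S))
    for i in np.argsort(mm)[::-1][:3]: print('   ',S[i].round(2),round(mm[i],2))
E
time python3 t2.py
```

```text
grasp -1 20
    [ 0.16  0.97 -0.82  1.89  1.03  0.78  2.04] 0.43
    [ 0.18  0.99 -0.88  1.89  1.07  0.82  2.01] 0.37
    [ 0.18  0.99 -0.88  1.89  1.07  0.82  2.01] 0.37
fin -1 -110 17
    [-0.5   1.51  0.81  1.51  0.56  1.16 -0.84] 0.51
    [-0.53  1.55  0.89  1.51  0.48  1.12 -0.77] 0.43
    [-0.14  1.32  0.11  1.49  1.1   1.62 -1.23] 0.36
fin -1 -80 20
    [-0.27  1.29  0.2   1.94  1.55  1.37 -1.65] 0.53
    [-0.37  1.33  0.35  1.94  1.5   1.22 -1.65] 0.53
    [-0.39  1.33  0.38  1.94  1.48  1.19 -1.65] 0.53
fin -1 -60 23
    [-0.1   1.32  0.04  2.19  1.99  1.69 -1.92] 0.28
    [-0.14  1.32  0.09  2.19  1.98  1.64 -1.94] 0.28
    [-0.22  1.34  0.19  2.19  1.97  1.54 -1.99] 0.28
fin -1 -40 16
    [-0.1   1.44  0.27  2.36  2.37  1.87 -2.22] 0.11
    [-0.02  1.42  0.18  2.36  2.4   1.95 -2.12] 0.03
    [ 0.01  1.41  0.13  2.36  2.41  1.98 -2.08] 0.0
fin -1 -20 14
    [ 1.26  1.83 -1.04  2.37  3.71  1.58 -0.16] 0.1
    [ 1.06  1.62 -0.75  2.38  3.68  1.83 -0.51] 0.09
    [ 1.35  1.99 -1.2   2.37  3.68  1.43  0.06] 0.05
fin -1 0 10
    [ 1.37  1.59 -0.83  2.26  3.97  1.13 -0.6 ] 0.21

[... 661 characters left out ...]
19  2.19  1.97  1.53  1.15] 0.28
    [-0.32  1.37  0.33  2.19  1.95  1.4   1.08] 0.28
    [-0.41  1.41  0.45  2.19  1.95  1.27  1.02] 0.28
fin 1 -40 13
    [-0.11  1.45  0.29  2.36  2.37  1.86  0.91] 0.11
    [-0.12  1.45  0.3   2.36  2.37  1.85  0.9 ] 0.11
    [-0.18  1.48  0.38  2.36  2.35  1.78  0.82] 0.11
fin 1 -20 15
    [-0.35  2.03  1.08  2.41  2.47  1.8  -0.05] 0.06
    [-0.28  1.89  0.95  2.41  2.51  1.93  0.15] 0.05
    [ 0.94  1.53 -0.6   2.38  3.64  1.95  2.44] 0.03
fin 1 0 5
    [ 1.16  1.44 -0.54  2.27  4.02  1.43  2.3 ] 0.2
    [ 1.12  1.42 -0.49  2.27  4.02  1.47  2.27] 0.2
    [ 0.92  1.36 -0.23  2.27  4.    1.72  2.09] 0.2
fin 1 20 0
real	1m1.016s
user	1m1.511s
sys	0m0.064s
```

```bash
cat > t3.py <<'E'
from ik import *
def pathq(qa,qb,nseg,n):
    """constant-twist segments along joint interpolation, followed by stepwise IK"""
    q=qa; p,r=FK(qa); P0,R0=p,r; rows=[]; mar=9; err=0; zmin=9e9; mxdq=0
    for s in range(1,nseg+1):
        Pt,Rt=FK(qa+(qb-qa)*s/nseg)
        rel=R0.inv()*Rt; w=rel.as_rotvec(); th=np.linalg.norm(w)
        # constant body twist: v*n solve numerically
        dr=R.from_rotvec(w/n); T=np.zeros((3,3)); Rk=np.eye(3)
        for k in range(n): T+=Rk; Rk=Rk@dr.as_matrix()
        v=np.linalg.solve(T,R0.inv().apply(Pt-P0))
        row=np.r_[v/300,w/n/(np.pi/2)].round(3); rows.append(row)
        for k in range(n):
            p=p+r.apply(row[:3]*300); r=r*R.from_rotvec(row[3:]*np.pi/2); qq,e=ik(q,p,r)
            mxdq=max(mxdq,(abs(qq-q)/.125/np.array([2.57,2.57,3.14,3.14,3.14,3.14,3.14])).max()); q=qq
            mar=min(mar,np.minimum(q-lo,hi-q).min()); err=max(err,e); zmin=min(zmin,p[2])
        P0,R0=p,r
    print('n',n,'end',p.round(1),q.round(3).tolist(),'margin %.2f err %.3f zmin %.0f turn/row %.1f spd %.2f'%(mar,err,zmin,max(np.linalg.norm(x[3:]) for x in rows)*90,mxdq))
    for x in rows: print('   ',x.tolist())
    return q
cup=np.array([540,161.]); peg=np.array([562,-266.]); ma=np.radians(99.3); m=np.array([np.cos(ma),np.sin(ma),0]); dn=np.array([0,0,-1.])
E
cat > t4.py <<'E'
from t3 import *
q=np.array(D[-1][0]); g=frame(dn,-m); d=-m
G,e=ik(np.array([.16,.97,-.82,1.89,1.03,.78,2.04]),np.r_[cup,250],g); print(G.round(2),e)
F,e=ik(np.array([-.27,1.29,.2,1.94,1.55,1.37,-1.65]),np.r_[peg,260],frame(d,-dn)); print(F.round(2),e)
print('to cup'); q1=pathq(q,G,4,6)
Q,_=path(q1,[([*cup,44],g),([*cup,300],g)])
print('tip'); q2=pathq(Q,F,5,8)
path(q2,[([*peg,100],frame(d,-dn))])
E
python3 t4.py
python3 - <<'E'
from h import *
for n in('scene','top'):
    im=shot(n,n+'2.png'); W=im['W']; c=im['color'].astype(int); r,g,b=c[...,0],c[...,1],c[...,2]
    m=(b>r+40)&(np.hypot(W[...,0]-562,W[...,1]+266)<80)&(W[...,2]>55)
    v,u=np.nonzero(m); p=W[m]; print(n,len(p))
    if len(p): print(u.min(),u.max(),v.min(),v.max(),p.mean(0).round(1),p.min(0).round(),p.max(0).round()); t=p[p[:,2]>p[:,2].max()-6]; print('tip',t.mean(0).round(1),len(t))
    m=(abs(W[...,2]-240)<5)&(W[...,0]<670)&(W[...,0]>400)&(abs(W[...,1]+330)<60); p=W[m]; print('door top',len(p)); 
    if len(p)>20: print(np.polyfit(p[:,0],p[:,1],1),p.min(0).round(),p.max(0).round())
E
```

```text
[ 0.3   0.72 -1.08  1.75  0.71  1.11  2.29] 9.377501698797593e-05
[-0.76  1.39  1.32  2.   -0.1   0.23 -2.94] 0.9938735176232456
to cup
n 6 end [538.8 160.4 250.2] [0.361, 0.806, -1.25, 1.755, 0.824, 1.21, 2.184] margin 0.00 err 0.000 zmin 250 turn/row 7.7 spd 0.19
    [0.049, 0.067, 0.018, 0.003, 0.002, -0.085]
    [0.005, 0.083, 0.012, 0.002, 0.001, -0.085]
    [-0.04, 0.072, 0.009, 0.001, -0.001, -0.085]
    [-0.071, 0.04, 0.005, 0.003, -0.003, -0.085]
    [540. 161.  44.] [ 0.25  1.06 -1.01  1.89  1.16  0.94  1.95] err 0.000 margin 0.24
    [540. 161. 300.] [ 0.37  0.74 -1.25  1.69  0.73  1.27  2.26] err 0.000 margin 0.00
tip
n 8 end [ 570.4 -265.9  218.6] [-0.76, 1.395, 1.32, 2.001, -0.1, 0.233, -2.94] margin 0.00 err 0.002 zmin -55 turn/row 10.2 spd 1.20
    [0.013, 0.001, 0.078, -0.017, 0.016, 0.098]
    [-0.001, -0.028, 0.063, 0.014, 0.011, 0.104]
    [-0.05, -0.006, 0.036, 0.003, -0.02, 0.106]
    [-0.022, 0.066, 0.0, -0.032, 0.0, 0.106]
    [0.082, 0.044, -0.035, -0.007, 0.044, 0.104]
    [ 562. -266.  100.] [-0.88  1.92  1.32  2.   -0.6   0.23 -2.94] err 0.329 margin 0.00
scene 119
195 206 287 299 [ 569.3 -271.5  112.9] [ 551. -283.   70.] [ 583. -255.  129.]
tip [ 566.7 -267.9  124.9] 23
door top 451
[ 9.23617775e-02 -3.89224887e+02] [ 420. -353.  235.] [ 670. -319.  245.]
top 126
361 376 195 204 [ 563.3 -258.9  110. ] [ 551. -276.   68.] [ 576. -249.  129.]
tip [ 565.  -265.6  125.1] 25
door top 666
[ 9.84493830e-02 -3.90540682e+02] [ 418. -357.  235.] [ 669. -318.  244.]
```

```bash
cat > t5.py <<'E'
from t3 import *
dirv=lambda a:np.array([np.cos(np.radians(a)),np.sin(np.radians(a)),0])
q=np.array(D[-1][0]); peg=np.array([562.3,-265.4])
for sg,seeds in ((-1,[[-.27,1.29,.2,1.94,1.55,1.37,-1.65]]),(1,[[-.36,1.32,.34,1.94,1.5,1.23,1.49]])):
  for da in (-100,-80,-60):
    fr=frame(dirv(da),-sg*dn); q0,e=ik(np.array(seeds[0]),np.r_[peg,100],fr,.001)
    print('FIN',sg,da,q0.round(2),e)
    for h in (190,230): path(q0,[([*peg,h],fr)],6)
for sg in (-1,1):
  for s in ([.16,.97,-.82,1.89,1.03,.78,-1.08],[-.59,.86,.4,1.91,-.66,.5,.44],[-.1,.84,-.35,1.9,.56,.5,-.7],[-.3,.85,0,1.9,0,.5,-.2]):
    s=np.array(s); 
    if sg<0: s[6]+=np.pi if s[6]<-.2 else -np.pi
    g=frame(dn,sg*m); q0,e=ik(s,np.r_[cup,44],g,.001); print('GR',sg,q0.round(2),e); path(q0,[([*cup,300],g)],6)
E
python3 t5.py
```

```text
FIN -1 -100 [-0.19  1.29  0.13  1.65  1.23  1.52 -1.34] 2.8250341582714016e-07
    [ 562. -265.  190.] [-0.19  1.14  0.14  1.72  1.24  1.54 -1.26] err 0.000 margin 0.44
    [ 562. -265.  230.] [-0.2   1.07  0.15  1.74  1.25  1.55 -1.21] err 0.000 margin 0.43
FIN -1 -80 [-0.27  1.29  0.2   1.94  1.55  1.37 -1.65] 1.8102156440491508e-09
    [ 562. -265.  190.] [-0.28  1.12  0.23  2.02  1.56  1.37 -1.56] err 0.000 margin 0.45
    [ 562. -265.  230.] [-0.29  1.04  0.24  2.04  1.57  1.37 -1.5 ] err 0.000 margin 0.43
FIN -1 -60 [-0.24  1.34  0.22  2.19  1.96  1.51 -2.01] 3.6252699908700963e-07
    [ 562. -265.  190.] [-0.25  1.15  0.25  2.28  2.    1.47 -1.92] err 0.000 margin 0.19
    [ 562. -265.  230.] [-0.26  1.06  0.27  2.31  2.01  1.44 -1.86] err 0.000 margin 0.16
FIN 1 -100 [-0.26  1.31  0.25  1.65  1.16  1.42  1.84] 3.2305317704262054e-07
    [ 562. -265.  190.] [-0.27  1.16  0.27  1.72  1.18  1.44  1.92] err 0.000 margin 0.54
    [ 562. -265.  230.] [-0.28  1.09  0.28  1.74  1.19  1.45  1.96] err 0.000 margin 0.53
FIN 1 -80 [-0.36  1.32  0.34  1.94  1.5   1.23  1.49] 1.32590105561
[... 1017 characters left out ...]
] [-0.78  0.53  0.68  1.72 -0.38  1.03 -2.94] err 0.000 margin 0.00
GR 1 [ 0.15  0.97 -0.82  1.89  1.03  0.78 -1.1 ] 1.0449380576135557e-08
    [540. 161. 300.] [ 0.32  0.67 -1.11  1.69  0.64  1.2  -0.79] err 0.000 margin 0.14
GR 1 [-0.59  0.86  0.4   1.91 -0.66  0.5   0.44] 2.737413323425818e-09
    [540. 161. 300.] [-0.77  0.53  0.68  1.72 -0.38  1.03  0.2 ] err 0.000 margin 0.64
GR 1 [-0.11  0.84 -0.35  1.9   0.56  0.5  -0.7 ] 4.341921925802728e-09
    [540. 161. 300.] [ 0.03  0.5  -0.57  1.69  0.3   1.04 -0.47] err 0.000 margin 0.68
GR 1 [-0.33  0.81 -0.01  1.91  0.02  0.42 -0.19] 4.795620027609764e-08
    [540. 161. 300.] [-0.33  0.45 -0.01  1.7   0.    0.99 -0.18] err 0.000 margin 0.76
```

```bash
cat > t6.py <<'E'
from t3 import *
dirv=lambda a:np.array([np.cos(np.radians(a)),np.sin(np.radians(a)),0])
q=np.array(D[-1][0]); peg=np.array([562.3,-265.4])
FIN={-1:[-.2,1.07,.15,1.74,1.25,1.55,-1.21],1:[-.28,1.09,.28,1.74,1.19,1.45,1.96]}
GR={-1:[.03,.5,-.57,1.69,.3,1.04,2.67],1:[.03,.5,-.57,1.69,.3,1.04,-.47]}
for sg in (-1,1):
  g=frame(dn,sg*m); fr=frame(dirv(-100),-sg*dn)
  G,e=ik(np.array(GR[sg]),np.r_[cup,250],g); print('=====',sg)
  q1=pathq(q,G,4,6)
  Q,_=path(q1,[([*cup,44],g),([*cup,320],g)])
  F,e=ik(np.array(FIN[sg]),np.r_[peg,240],fr); print(F.round(2),e)
  q2=pathq(Q,F,6,8 if sg<0 else 6)
  path(q2,[([*peg,100],fr)])
E
python3 t6.py
```

```text
===== -1
n 6 end [540.4 161.5 250.8] [0.356, 0.812, -1.25, 1.743, 0.82, 1.224, 2.188] margin 0.00 err 0.000 zmin 251 turn/row 7.7 spd 0.19
    [0.048, 0.07, 0.013, 0.0, 0.0, -0.085]
    [0.005, 0.083, 0.012, 0.0, 0.0, -0.085]
    [-0.039, 0.073, 0.011, -0.0, 0.0, -0.085]
    [-0.07, 0.042, 0.011, -0.001, -0.0, -0.085]
    [540. 161.  44.] [ 0.25  1.06 -1.02  1.89  1.16  0.94  1.94] err 0.000 margin 0.23
    [540. 161. 320.] [ 0.37  0.71 -1.25  1.66  0.7   1.3   2.29] err 0.000 margin 0.00
[-0.2   1.05  0.15  1.75  1.25  1.55 -1.2 ] 1.8160753896268034e-06
n 8 end [ 562.7 -266.7  240.8] [-0.244, 1.061, 0.228, 1.753, 1.224, 1.495, -1.192] margin 0.04 err 0.000 zmin 154 turn/row 4.7 spd 0.20
    [0.028, -0.011, 0.035, -0.003, 0.018, 0.049]
    [0.016, -0.02, 0.033, 0.009, 0.018, 0.048]
    [0.004, -0.022, 0.029, 0.019, 0.009, 0.046]
    [-0.008, -0.021, 0.024, 0.022, -0.003, 0.046]
    [-0.019, -0.013, 0.019, 0.015, -0.016, 0.046]
    [-0.027, -0.003, 0.014, 0.003, -0.024, 0.046]
    [ 562. -265.  100.] [-0.23  1.3   0.2   1.65  1.19  1.46 -1.32] err 0.000 margin 0.52
===== 1
n 6 end [53
[... 363 characters left out ...]
8] err 0.000 margin 0.27
    [540. 161. 320.] [ 0.03  0.48 -0.56  1.67  0.28  1.08 -0.45] err 0.000 margin 0.69
[-0.28  1.07  0.28  1.75  1.19  1.45  1.97] 2.176708705121655e-06
n 6 end [ 561.4 -265.2  240.5] [0.068, 1.061, -0.288, 1.735, 1.413, 1.893, 1.876] margin 0.09 err 0.000 zmin 189 turn/row 5.2 spd 0.19
    [-0.045, -0.009, 0.038, 0.017, -0.018, -0.044]
    [-0.031, -0.024, 0.038, 0.025, -0.011, -0.045]
    [-0.015, -0.029, 0.035, 0.028, -0.001, -0.047]
    [-0.002, -0.028, 0.03, 0.028, 0.01, -0.048]
    [0.008, -0.023, 0.023, 0.023, 0.019, -0.05]
    [0.018, -0.018, 0.016, 0.014, 0.027, -0.049]
    [ 562. -265.  100.] [ 0.06  1.3  -0.27  1.64  1.43  1.86  1.73] err 0.000 margin 0.12
```

step_arm([
  {"dx": 0.13, "dy": 0.098, "dz": 0.02, "ax": 0, "ay": 0, "az": 0, "gripper": 1},
  {"dx": 0.13, "dy": 0.098, "dz": 0.02, "ax": 0, "ay": 0, "az": 0, "gripper": 1},
  {"dx": 0.13, "dy": 0.098, "dz": 0.02, "ax": 0, "ay": 0, "az": 0, "gripper": 1},
  {"dx": 0.15, "dy": 0.064, "dz": 0.02, "ax": 0, "ay": 0, "az": -0.004, "gripper": 1},
  {"dx": 0.15, "dy": 0.064, "dz": 0.02, "ax": 0, "ay": 0, "az": -0.004, "gripper": 1},
  {"dx": 0.15, "dy": 0.064, "dz": 0.02, "ax": 0, "ay": 0, "az": -0.004, "gripper": 1},
  {"dx": 0.16, "dy": 0.024, "dz": 0.02, "ax": 0, "ay": 0, "az": -0.004, "gripper": 1},
  {"dx": 0.16, "dy": 0.024, "dz": 0.02, "ax": 0, "ay": 0, "az": -0.004, "gripper": 1},
  {"dx": 0.16, "dy": 0.024, "dz": 0.02, "ax": 0, "ay": 0, "az": -0.004, "gripper": 1},
  {"dx": 0.16, "dy": -0.014, "dz": 0.02, "ax": 0, "ay": 0, "az": -0.004, "gripper": 1},
  {"dx": 0.16, "dy": -0.014, "dz": 0.02, "ax": 0, "ay": 0, "az": -0.004, "gripper": 1},
  {"dx": 0.1, "dy": -0.014, "dz": 0.02, "ax": 0, "ay": 0, "az": -0.004, "gripper": 1},
  {"dx": 0, "dy": 0, "dz": 0, "ax": 0, "ay": 0, "az": 0, "gripper": 1},
])

```text
clock: 9.05
eef_pos: [542.2, 146.6, 259.6]
tool_rot: [-3.137, -0.001, 1.735]
force: [-0.2, -0.5, 0.3]
width: 85.2
gripper_force: 0.0
```

Run:
```python
from h import *
s=st()
im=shot('wrist','w3.png'); W=im['W']; np.save('pics/w3W.npy',W); c=im['color'].astype(int); r,g,b=c[...,0],c[...,1],c[...,2]
m=(r>110)&(g<60)&(b<60)&(W[...,2]>35)&(W[...,2]<90)
p=W[m]; v,u=np.nonzero(m); print(len(p),u.min(),u.max(),v.min(),v.max(),p.min(0).round(1),p.max(0).round(1))
rect=cv2.minAreaRect(p[:,:2].astype(np.float32)); print(rect)
t=p[p[:,2]>68]; _,_,vt=np.linalg.svd(t[:,:2]-t[:,:2].mean(0),full_matrices=False); print(vt[0],np.degrees(np.arctan2(vt[0,1],vt[0,0])),t.mean(0))
```

```text
9.05 [0.0413, 0.5418, -0.5433, 1.7468, 0.3315, 0.9497, -0.4705] [542.2 146.6 259.6] [-3.1374e+00 -9.0000e-04  1.7353e+00] w 85.2 0.0 [-0.2 -0.5  0.3]
1474 231 511 116 261 [501.   55.4  36. ] [840.5 220.3  74. ]
((671.7552490234375, 136.09637451171875), (339.4351501464844, 163.50857543945312), 0.8373417258262634)
[-0.3259856  -0.94537474] -109.02529775873872 [523.82293537 191.19302677  70.05719396]
```

View pics/w3.png

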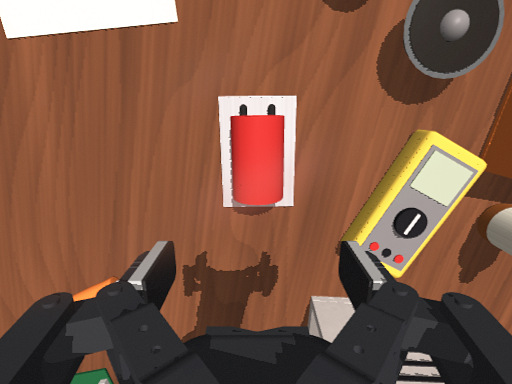

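The wrist picture shows the cup upright in the image. Its mouth edge is at row 115, its closed bottom at row 203, and it spans columns 231 to 284, so it is well aligned with the tool.

Run:
```python
from h import *
W=np.load('pics/w3W.npy'); s=ctrl.read_state()
c=cv2.imread('pics/w3.png').astype(int); b,g,r=c[...,0],c[...,1],c[...,2]
m=(r>110)&(g<70)&(b<70); m[:,:222]=0; m[:,292:]=0; m[:105]=0; m[215:]=0
v,u=np.nonzero(m); print(u.min(),u.max(),v.min(),v.max())
p=W[m]; k=~np.isnan(p[:,0]); p=p[k]; print(p.min(0).round(1),np.percentile(p,[1,99],axis=0).round(1))
t=p[p[:,2]>60]; _,_,vt=np.linalg.svd(t[:,:2]-t[:,:2].mean(0),full_matrices=False); print(np.degrees(np.arctan2(vt[0,1],vt[0,0])),t.mean(0))
y=s['tool_rot'][2]; X=np.array([np.cos(y),np.sin(y)]);Y=np.array([np.sin(y),-np.cos(y)]); d=p[:,:2]-s['eef_pos'][:2]
a,l=d@X,d@Y
print('along',np.percentile(a,[.5,99.5]),'lat',np.percentile(l,[.5,50,99.5]))
for z0,z1 in((40,55),(55,65),(65,72),(72,80)):
    k=(p[:,2]>z0)&(p[:,2]<z1); print(z0,k.sum(),a[k].min(),a[k].max(),l[k].min(),l[k].max())
```

```text
226 285 115 214
[501.   70.9  -1.6] [[ 5.041e+02  7.640e+01 -4.000e-01]
 [ 5.724e+02  2.139e+02  7.410e+01]]
-86.2095465308979 [533.97868145 178.13043559  68.62863578]
along [-67.52546724  68.76744918] lat [-32.62432914  -5.42727606  28.63762919]
40 236 -29.074827154439568 68.40119174701545 -32.687082625663166 29.330059671292467
55 894 -29.92319884042191 68.7218819753667 -31.460734448892218 26.960465668230498
65 1335 -29.583378023237987 68.88073959927938 -24.541819318034836 20.314854684052452
72 684 -29.049169383762155 68.90442114660028 -15.007829996071072 9.837527675343566
```

step_arm([
  {"dx": 0.027, "dy": -0.007, "dz": 0.12, "ax": 0, "ay": 0, "az": 0, "gripper": 1},
  {"dx": 0, "dy": 0, "dz": 0.15, "ax": 0, "ay": 0, "az": 0, "gripper": 1},
  {"dx": 0, "dy": 0, "dz": 0.15, "ax": 0, "ay": 0, "az": 0, "gripper": 1},
  {"dx": 0, "dy": 0, "dz": 0.12, "ax": 0, "ay": 0, "az": 0, "gripper": 1},
  {"dx": 0, "dy": 0, "dz": 0.1, "ax": 0, "ay": 0, "az": 0, "gripper": 1},
  {"dx": 0, "dy": 0, "dz": 0.078, "ax": 0, "ay": 0, "az": 0, "gripper": 1},
  {"dx": 0, "dy": 0, "dz": 0, "ax": 0, "ay": 0, "az": 0, "gripper": 1},
  {"dx": 0, "dy": 0, "dz": 0, "ax": 0, "ay": 0, "az": 0, "gripper": 0.3},
  {"dx": 0, "dy": 0, "dz": 0, "ax": 0, "ay": 0, "az": 0, "gripper": 0.3},
  {"dx": 0, "dy": 0, "dz": 0, "ax": 0, "ay": 0, "az": 0, "gripper": 0.3},
  {"dx": 0, "dy": 0, "dz": 0, "ax": 0, "ay": 0, "az": 0, "gripper": 0.3},
  {"dx": 0, "dy": 0, "dz": 0, "ax": 0, "ay": 0, "az": 0, "gripper": 0.3},
])

```text
clock: 10.6
eef_pos: [541.7, 151.4, 47.3]
tool_rot: [3.14, 0.001, 1.729]
force: [-2.4, -1.8, 7.0]
width: 61.4
gripper_force: 65.4
```

```bash
python3 -c "
from h import *
st()"
```

```text
10.6 [-0.1001, 0.8294, -0.3494, 1.9029, 0.5523, 0.5043, -0.6774] [541.7 151.4  47.3] [3.1403e+00 8.0000e-04 1.7293e+00] w 61.4 65.36489098260063 [-2.4 -1.8  7. ]
```

step_arm([
  {"dx": 0, "dy": 0, "dz": -0.08, "ax": 0, "ay": 0, "az": 0, "gripper": 0.3},
  {"dx": 0, "dy": 0, "dz": -0.15, "ax": 0, "ay": 0, "az": 0, "gripper": 0.3},
  {"dx": 0, "dy": 0, "dz": -0.15, "ax": 0, "ay": 0, "az": 0, "gripper": 0.3},
  {"dx": 0, "dy": 0, "dz": -0.15, "ax": 0, "ay": 0, "az": 0, "gripper": 0.3},
  {"dx": 0, "dy": 0, "dz": -0.15, "ax": 0, "ay": 0, "az": 0, "gripper": 0.3},
  {"dx": 0, "dy": 0, "dz": -0.15, "ax": 0, "ay": 0, "az": 0, "gripper": 0.3},
  {"dx": 0, "dy": 0, "dz": -0.1, "ax": 0, "ay": 0, "az": 0, "gripper": 0.3},
  {"dx": 0, "dy": 0, "dz": 0, "ax": 0, "ay": 0, "az": 0, "gripper": 0.3},
])

```text
clock: 11.6
eef_pos: [542.4, 152.4, 327.6]
tool_rot: [3.136, -0.001, 1.729]
force: [0.3, 0.3, -1.9]
width: 61.2
gripper_force: 65.9
```

```bash
python3 -c "
from h import *
st()"
cat > t7.py <<'E'
from t3 import *
dirv=lambda a:np.array([np.cos(np.radians(a)),np.sin(np.radians(a)),0])
Q=np.array(D[-1][0]); peg=np.array([562.3,-265.4]); print(X.round(1))
for da,seed in ((-100,[-.26,1.31,.25,1.65,1.16,1.42,1.84]),(-80,[-.36,1.32,.34,1.94,1.5,1.23,1.49]),(-80,[-.6,1.48,.71,1.95,1.33,.83,1.54])):
    fr=frame(dirv(da),dn); q0,e=ik(np.array(seed),np.r_[peg-6*dirv(da)[:2],115],fr,.001); F,e=path(q0,[([*(peg-6*dirv(da)[:2]),250],fr)],6)
    q2=pathq(Q,F,4,8); path(q2,[([*(peg-6*dirv(da)[:2]),115],fr)],6)
E
python3 t7.py
```

```text
11.6 [0.06, 0.4724, -0.5823, 1.6586, 0.2874, 1.091, -0.4457] [542.4 152.4 327.6] [ 3.1357e+00 -6.0000e-04  1.7294e+00] w 61.2 65.87495469968417 [ 0.3  0.3 -1.9]
[ 3.302e+02  0.000e+00 -1.150e+01  0.000e+00 -1.620e+01  5.591e+02
  0.000e+00 -4.000e-01  3.821e+02  3.219e+02  0.000e+00]
    [ 563. -259.  250.] [-0.8   1.65  1.32  2.31  3.04  0.23  2.94] err 1.288 margin 0.00
n 8 end [ 497.6 -297.7  201. ] [-0.796, 1.656, 1.32, 2.308, 3.044, 0.231, 2.94] margin 0.00 err 0.004 zmin 58 turn/row 12.6 spd 1.04
    [-0.082, -0.025, 0.099, 0.03, -0.043, -0.096]
    [0.011, -0.015, 0.061, 0.036, 0.002, -0.127]
    [-0.002, 0.032, 0.016, -0.002, 0.012, -0.14]
    [-0.065, 0.029, -0.018, -0.014, -0.025, -0.133]
    [ 563. -259.  115.] [-0.78  1.79  1.24  2.24  2.95  0.23  2.94] err 1.367 margin 0.00
    [ 561. -259.  250.] [-0.52  1.11  0.55  2.05  1.45  1.09 -1.48] err 0.000 margin 0.42
n 8 end [ 560.7 -259.   250.5] [-0.339, 1.027, 0.257, 2.056, 1.53, 1.353, -1.491] margin 0.41 err 0.000 zmin 167 turn/row 3.1 spd 0.11
    [-0.05, -0.002, 0.057, 0.01, -0.03, 0.012]
    [-0.036, -0.001, 0.047, 0.002, -0.034, 0.006]
    [-0.029, 0.003, 0.029, -0.007, -0.032, 0.001]
    [-0.03, 0.01, 0.013, -0.016, -0.028, -0.002]
    [ 561. -259.  115.] [-0.32  1.29  0.22  1.95  1.5   1.35 -1.64] err 0.000 margin 0.52
    [ 561. -259.  250.] [-0.87  1.72  1.32  2.3   3.    0.23  2.94] err 0.573 margin 0.00
n 8 end [ 520.7 -265.2  192.7] [-0.871, 1.726, 1.32, 2.296, 3.0, 0.23, 2.94] margin 0.00 err 0.004 zmin 44 turn/row 12.8 spd 1.07
    [-0.077, -0.022, 0.102, 0.03, -0.042, -0.097]
    [0.009, -0.012, 0.06, 0.037, 0.002, -0.128]
    [-0.002, 0.028, 0.015, -0.001, 0.015, -0.141]
    [-0.06, 0.035, -0.02, -0.017, -0.024, -0.134]
    [ 561. -259.  115.] [-0.86  1.9   1.26  2.21  2.9   0.23  2.94] err 0.613 margin 0.00
```

```bash
cat > t8.py <<'E'
from t3 import *
p,r=FK(np.array(D[-1][0])); q=np.array(D[-1][0])
for row in [[-0.05,-0.002,0.057,0.01,-0.03,0.012],[-0.036,-0.001,0.047,0.002,-0.034,0.006],[-0.029,0.003,0.029,-0.007,-0.032,0.001],[-0.03,0.01,0.013,-0.016,-0.028,-0.002]]:
  for k in range(8):
    p=p+r.apply(np.array(row[:3])*300); r=r*R.from_rotvec(np.array(row[3:])*np.pi/2)
    if k%2: print(p.round(),'z',r.apply([0,0,1]).round(2),'mouth',(p+r.apply([65,0,6])).round())
E
python3 t8.py
```

```text
[546. 122. 294.] z [-0.01 -0.1  -1.  ] mouth [538. 185. 282.]
[547.  88. 264.] z [-0.03 -0.19 -0.98] mouth [542. 150. 246.]
[547.  51. 237.] z [-0.06 -0.28 -0.96] mouth [543. 112. 213.]
[545.  12. 214.] z [-0.09 -0.37 -0.92] mouth [543.  70. 184.]
[542. -19. 197.] z [-0.09 -0.47 -0.88] mouth [541.  36. 161.]
[539. -51. 183.] z [-0.1  -0.56 -0.82] mouth [538.  -1. 141.]
[536. -85. 173.] z [-0.1  -0.65 -0.76] mouth [536. -40. 126.]
[ 532. -120.  167.] z [-0.11 -0.72 -0.68] mouth [532. -80. 115.]
[ 532. -145.  168.] z [-0.09 -0.79 -0.61] mouth [ 532. -110.  113.]
[ 532. -169.  172.] z [-0.07 -0.85 -0.53] mouth [ 532. -140.  113.]
[ 533. -193.  178.] z [-0.05 -0.9  -0.44] mouth [ 533. -170.  117.]
[ 534. -216.  186.] z [-0.02 -0.94 -0.35] mouth [ 534. -199.  123.]
[ 540. -229.  201.] z [ 0.03 -0.96 -0.26] mouth [ 540. -218.  137.]
[ 547. -241.  216.] z [ 0.08 -0.98 -0.18] mouth [ 547. -235.  151.]
[ 554. -251.  233.] z [ 0.13 -0.99 -0.09] mouth [ 554. -251.  168.]
[ 561. -259.  251.] z [ 0.18 -0.98 -0.  ] mouth [ 562. -265.  186.]
```

```bash
cat > t9.py <<'E'
from t3 import *
q=np.array(D[-1][0]); p,r=FK(q)
for a,b in [(-.042,.008),(-.036,.024),(-.024,.036),(-.008,.042)]:
  for k in range(4):
    p=p+r.apply(np.array([a,0,b])*300); r=r*R.from_rotvec([0,-.0625*np.pi/2,0]); q0=q; q,e=ik(q,p,r)
    print(p.round(),r.apply([0,0,1]).round(2),q.round(2),'%.3f'%e, 'spd %.2f'%(abs(q-q0).max()/.125/2.57))
Q,e=path(q,[([561,-259,255],r),([561,-259,115],r)])
E
python3 t9.py
```

```text
[544. 140. 325.] [ 0.02 -0.1  -1.  ] [ 0.    0.47 -0.54  1.66  0.37  1.13 -0.51] 0.000 spd 0.25
[546. 127. 324.] [ 0.04 -0.19 -0.98] [-0.06  0.48 -0.51  1.66  0.45  1.16 -0.57] 0.000 spd 0.25
[548. 115. 324.] [ 0.05 -0.29 -0.96] [-0.11  0.49 -0.47  1.66  0.53  1.21 -0.62] 0.000 spd 0.24
[550. 102. 326.] [ 0.07 -0.38 -0.92] [-0.16  0.5  -0.44  1.67  0.6   1.25 -0.67] 0.000 spd 0.23
[552.  90. 323.] [ 0.08 -0.46 -0.88] [-0.21  0.51 -0.41  1.68  0.67  1.29 -0.73] 0.000 spd 0.23
[555.  77. 322.] [ 0.09 -0.55 -0.83] [-0.26  0.54 -0.37  1.69  0.74  1.33 -0.78] 0.000 spd 0.21
[557.  64. 322.] [ 0.1  -0.63 -0.77] [-0.3   0.56 -0.34  1.7   0.8   1.37 -0.82] 0.000 spd 0.20
[559.  51. 323.] [ 0.12 -0.7  -0.71] [-0.34  0.58 -0.31  1.71  0.86  1.42 -0.87] 0.000 spd 0.19
[561.  39. 320.] [ 0.13 -0.76 -0.63] [-0.37  0.62 -0.28  1.73  0.92  1.45 -0.91] 0.000 spd 0.18
[563.  26. 319.] [ 0.13 -0.82 -0.56] [-0.4   0.65 -0.25  1.75  0.98  1.49 -0.96] 0.000 spd 0.17
[565.  13. 319.] [ 0.14 -0.87 -0.47] [-0.43  0.69 -0.21  1.77  1.03  1.53 -1.  ] 0.000 spd 0.16
[567.   0. 320.] [ 0.15 -0.91 -0.38] [-0.45  0.72 -0.18  1.78  1.08  1.57 -1.04] 0.000 spd 0.15
[569. -12. 318.] [ 0.15 -0.94 -0.29] [-0.47  0.77 -0.14  1.8   1.12  1.61 -1.09] 0.000 spd 0.15
[571. -25. 316.] [ 0.16 -0.97 -0.2 ] [-0.49  0.82 -0.1   1.81  1.17  1.65 -1.14] 0.000 spd 0.15
[573. -37. 316.] [ 0.16 -0.98 -0.1 ] [-0.5   0.87 -0.07  1.83  1.21  1.68 -1.18] 0.000 spd 0.15
[575. -50. 317.] [ 0.16 -0.99 -0.  ] [-0.5   0.91 -0.03  1.84  1.24  1.72 -1.22] 0.000 spd 0.15
    [ 561. -259.  255.] [-0.22  1.    0.08  2.03  1.54  1.5  -1.46] err 0.000 margin 0.44
    [ 561. -259.  115.] [-0.21  1.27  0.07  1.93  1.54  1.51 -1.63] err 0.000 margin 0.47
```

Smooth and well inside the limits.

step_arm([
  {"dx": -0.042, "dy": 0, "dz": 0.008, "ax": 0, "ay": -0.0625, "az": 0, "gripper": 0.3},
  {"dx": -0.042, "dy": 0, "dz": 0.008, "ax": 0, "ay": -0.0625, "az": 0, "gripper": 0.3},
  {"dx": -0.042, "dy": 0, "dz": 0.008, "ax": 0, "ay": -0.0625, "az": 0, "gripper": 0.3},
  {"dx": -0.042, "dy": 0, "dz": 0.008, "ax": 0, "ay": -0.0625, "az": 0, "gripper": 0.3},
  {"dx": -0.036, "dy": 0, "dz": 0.024, "ax": 0, "ay": -0.0625, "az": 0, "gripper": 0.3},
  {"dx": -0.036, "dy": 0, "dz": 0.024, "ax": 0, "ay": -0.0625, "az": 0, "gripper": 0.3},
  {"dx": -0.036, "dy": 0, "dz": 0.024, "ax": 0, "ay": -0.0625, "az": 0, "gripper": 0.3},
  {"dx": -0.036, "dy": 0, "dz": 0.024, "ax": 0, "ay": -0.0625, "az": 0, "gripper": 0.3},
  {"dx": -0.024, "dy": 0, "dz": 0.036, "ax": 0, "ay": -0.0625, "az": 0, "gripper": 0.3},
  {"dx": -0.024, "dy": 0, "dz": 0.036, "ax": 0, "ay": -0.0625, "az": 0, "gripper": 0.3},
  {"dx": -0.024, "dy": 0, "dz": 0.036, "ax": 0, "ay": -0.0625, "az": 0, "gripper": 0.3},
  {"dx": -0.024, "dy": 0, "dz": 0.036, "ax": 0, "ay": -0.0625, "az": 0, "gripper": 0.3},
  {"dx": -0.008, "dy": 0, "dz": 0.042, "ax": 0, "ay": -0.0625, "az": 0, "gripper": 0.3},
  {"dx": -0.008, "dy": 0, "dz": 0.042, "ax": 0, "ay": -0.0625, "az": 0, "gripper": 0.3},
  {"dx": -0.008, "dy": 0, "dz": 0.042, "ax": 0, "ay": -0.0625, "az": 0, "gripper": 0.3},
  {"dx": -0.008, "dy": 0, "dz": 0.042, "ax": 0, "ay": -0.0625, "az": 0, "gripper": 0.3},
  {"dx": 0, "dy": 0, "dz": 0, "ax": 0, "ay": 0, "az": 0, "gripper": 0.3},
])

```text
clock: 13.72
eef_pos: [573.0, -51.2, 312.4]
tool_rot: [-1.493, 1.565, -2.905]
force: [0.1, 0.2, -1.3]
width: 61.6
gripper_force: 65.8
```

Run:
```python
from h import *
s=st(); M=R.from_euler('xyz',s['tool_rot']).as_matrix(); print(M.round(3).tolist())
from fk3 import fit
D=[eval(l) for l in open('log.txt')]; print(fit(D,1e-5))
for n in('scene','top'):
    im=shot(n,n+'3.png'); W=im['W']; c=im['color'].astype(int); r,g,b=c[...,0],c[...,1],c[...,2]
    m=(r>100)&(g<60)&(b<60)&(np.linalg.norm(W-s['eef_pos'],axis=-1)<90); p=W[m]; v,u=np.nonzero(m); print(n,len(p),np.percentile(p,[2,98],axis=0).round(1) if len(p) else '')
    if len(p): L=(p-s['eef_pos'])@M; print(' tool frame',np.percentile(L,[2,98],axis=0).round(1),u.min(),u.max(),v.min(),v.max())
```

```text
13.725 [-0.5193, 0.9339, -0.0156, 1.8388, 1.2281, 1.7129, -1.2228] [573.  -51.2 312.4] [-1.4932  1.5649 -2.9052] w 61.6 65.84586135519203 [ 0.1  0.2 -1.3]
[[-0.006, 0.987, 0.158], [-0.001, 0.158, -0.987], [-1.0, -0.006, 0.0]]
(array([ 3.36208017e+02,  4.50844462e-03, -1.15002300e+01,  4.58190597e-03,
       -1.61992029e+01,  5.59086925e+02,  1.23854674e-03, -3.51158628e-01,
        3.82136811e+02,  3.27887669e+02,  3.92345291e-04]), np.float64(0.0018937915955632434))
scene 399 [[547.8 -87.4 345.8]
 [604.9 -28.8 355. ]]
 tool frame [[-42.5 -26.4 -21.8]
 [-33.4  29.5  35.7]] 215 238 178 198
top 744 [[547.8 -84.  271.4]
 [601.1 -25.  354.6]]
 tool frame [[-42.2 -25.4 -25.8]
 [ 41.   26.9  33.3]] 290 323 179 207
```

Run:
```python
from h import *
s=ctrl.read_state(); M=R.from_euler('xyz',s['tool_rot']).as_matrix()
for n in('scene','top'):
    im=shot(n); W=im['W']; c=im['color'].astype(int); r,g,b=c[...,0],c[...,1],c[...,2]
    m=(r>100)&(g<60)&(b<60)&(np.linalg.norm(W-s['eef_pos'],axis=-1)<90); L=(W[m]-s['eef_pos'])@M; k=(L[:,0]<-28)&(L[:,0]>-50); L=L[k]
    (cy,cz),rad=cv2.minEnclosingCircle(L[:,1:].astype(np.float32)); A=np.c_[L[:,1:],np.ones(len(L))]; f=np.linalg.lstsq(A,L[:,0],rcond=None)[0]
    print(n,len(L),'med x',np.median(L[:,0]),'centre',cy,cz,rad,L.mean(0),'plane',f)
```

```text
scene 396 med x -38.39952098618127 centre 1.0210283994674683 6.075660228729248 33.81903839111328 [-38.2815677    1.55937579   8.83286927] plane [ 1.54831660e-02  4.50746360e-03 -3.83455256e+01]
top 651 med x -39.1781754783884 centre 1.6863154172897339 5.732083797454834 31.65701675415039 [-39.11723784   0.79325181   5.26255148] plane [ 9.38914538e-03 -1.16979510e-02 -3.90631247e+01]
```

step_arm([
  {"dx": 0.024, "dy": -0.018, "dz": 0.085, "ax": 0, "ay": 0, "az": 0, "gripper": 0.3},
  {"dx": 0.024, "dy": -0.018, "dz": 0.085, "ax": 0, "ay": 0, "az": 0, "gripper": 0.3},
  {"dx": 0.024, "dy": -0.018, "dz": 0.085, "ax": 0, "ay": 0, "az": 0, "gripper": 0.3},
  {"dx": 0.024, "dy": -0.018, "dz": 0.085, "ax": 0, "ay": 0, "az": 0, "gripper": 0.3},
  {"dx": 0.024, "dy": -0.018, "dz": 0.085, "ax": 0, "ay": 0, "az": 0, "gripper": 0.3},
  {"dx": 0.024, "dy": -0.018, "dz": 0.085, "ax": 0, "ay": 0, "az": 0, "gripper": 0.3},
  {"dx": 0.024, "dy": -0.018, "dz": 0.085, "ax": 0, "ay": 0, "az": 0, "gripper": 0.3},
  {"dx": 0.024, "dy": -0.018, "dz": 0.085, "ax": 0, "ay": 0, "az": 0, "gripper": 0.3},
  {"dx": 0, "dy": 0, "dz": 0, "ax": 0, "ay": 0, "az": 0, "gripper": 0.3},
  {"dx": 0, "dy": 0, "dz": 0, "ax": 0, "ay": 0, "az": 0, "gripper": 0.3},
])

```text
clock: 15.18
eef_pos: [563.3, -259.0, 257.0]
tool_rot: [-2.916, 1.57, 1.955]
force: [0.3, 0.6, -1.5]
width: 61.1
gripper_force: 65.7
```

Run:
```python
from h import *
s=st(); M=R.from_euler('xyz',s['tool_rot']).as_matrix()
im=shot('wrist','w4.png'); W=im['W']; np.save('pics/w4W.npy',W); c=im['color'].astype(int); r,g,b=c[...,0],c[...,1],c[...,2]
m=(b>r+40)&(np.hypot(W[...,0]-563,W[...,1]+265)<50)&(W[...,2]>52)&(W[...,2]<135); p=W[m]; v,u=np.nonzero(m); print(len(p)); 
if len(p): print(u.min(),u.max(),v.min(),v.max(),np.percentile(p,[2,50,98],axis=0).round(1))
```

```text
15.175 [-0.2429, 1.0079, 0.0949, 2.0278, 1.529, 1.4941, -1.4598] [ 563.3 -259.   257. ] [-2.9164  1.5701  1.9551] w 61.1 65.73605413839687 [ 0.3  0.6 -1.5]
0
```

View pics/w4.png

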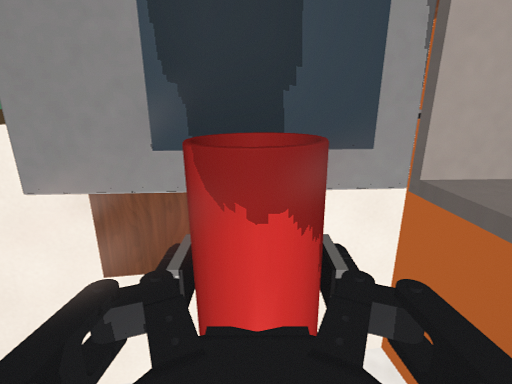

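The wrist picture is upside down, since the camera hangs below the tool. It shows the cup held square with its mouth rim at row 140, columns 184 to 328, centred at column 256. The peg is hidden behind it.

step_arm([
  {"dx": 0.06, "dy": 0, "dz": 0, "ax": 0, "ay": 0, "az": 0, "gripper": 0.3},
  {"dx": 0.06, "dy": 0, "dz": 0, "ax": 0, "ay": 0, "az": 0, "gripper": 0.3},
  {"dx": 0.06, "dy": 0, "dz": 0, "ax": 0, "ay": 0, "az": 0, "gripper": 0.3},
  {"dx": 0.05, "dy": 0, "dz": 0, "ax": 0, "ay": 0, "az": 0, "gripper": 0.3},
  {"dx": 0.04, "dy": 0, "dz": 0, "ax": 0, "ay": 0, "az": 0, "gripper": 0.3},
  {"dx": 0.03, "dy": 0, "dz": 0, "ax": 0, "ay": 0, "az": 0, "gripper": 0.3},
  {"dx": 0.02, "dy": 0, "dz": 0, "ax": 0, "ay": 0, "az": 0, "gripper": 0.3},
  {"dx": 0.02, "dy": 0, "dz": 0, "ax": 0, "ay": 0, "az": 0, "gripper": 0.3},
  {"dx": 0, "dy": 0, "dz": 0, "ax": 0, "ay": 0, "az": 0, "gripper": 0.3},
])

```text
clock: 16.35
eef_pos: [563.3, -258.8, 155.2]
tool_rot: [-2.444, 1.571, 2.427]
force: [0.4, -0.1, -0.7]
width: 61.3
gripper_force: 65.7
```

Run:
```python
from h import *
s=st()
im=shot('scene'); c=im['color'][240:340,150:260]; cv2.imwrite('pics/s4.png',cv2.resize(c,None,fx=5,fy=5,interpolation=cv2.INTER_CUBIC)[:,:,::-1])
shot('wrist','w5.png')
```

```text
16.35 [-0.2364, 1.2075, 0.0821, 1.9594, 1.5242, 1.493, -1.5913] [ 563.3 -258.8  155.2] [-2.4441  1.5707  2.4272] w 61.3 65.74736065980687 [ 0.4 -0.1 -0.7]
```

View pics/w5.png

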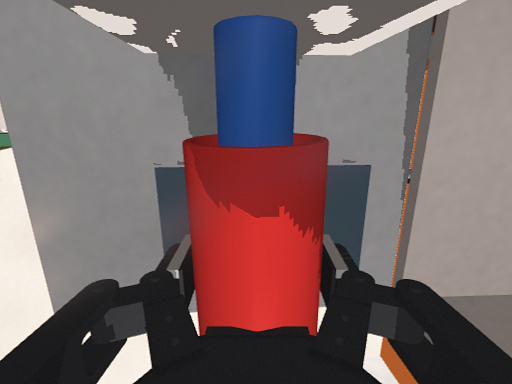

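View pics/s4.png

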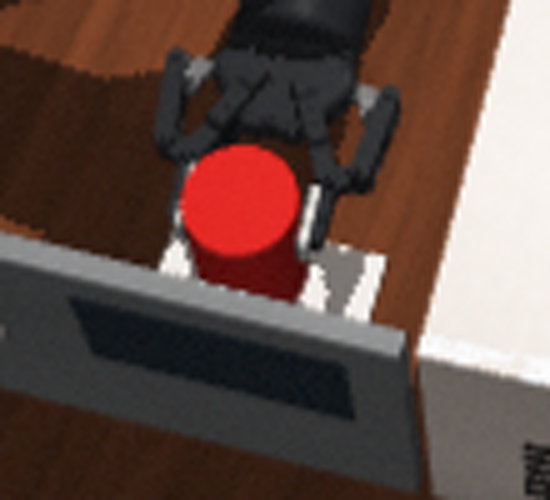

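The wrist picture shows the blue peg (columns 217 to 294) entering the cup's mouth (columns 184 to 328), centred to about a pixel. The scene crop agrees.

Run:
```python
from h import *
im=shot('wrist'); W=im['W']; s=ctrl.read_state()
d=np.array([.158,-.987]); 
for nm,(v,u) in dict(peg=(60,255),peg2=(110,255),cup=(200,256),rim=(150,256),ledge=(20,200)).items():
    w=np.nanmedian(W[v-3:v+4,u-3:u+4].reshape(-1,3),0); print(nm,w.round(1),'along d from TCP',((w[:2]-s['eef_pos'][:2])@d).round(1))
# lowest red = rim height near column 256
c=im['color'].astype(int); m=(c[...,0]>80)&(c[...,1]<50)&(c[...,2]<50); m[:, :240]=0; m[:,272:]=0
print('rim z', np.nanpercentile(W[m][:,2],[0.5,2,5]).round(1))
```

```text
peg [ 560.2 -249.2   65.1] along d from TCP -10.1
peg2 [ 560.1 -249.5   82.6] along d from TCP -9.8
cup [ 557.9 -232.7  113.2] along d from TCP -26.7
rim [ 558.  -232.8   95.5] along d from TCP -26.6
ledge [ 541.  -260.4   50.1] along d from TCP -2.0
rim z [94.7 95.2 96.3]
```

step_arm([
  {"dx": 0.03, "dy": 0, "dz": 0.005, "ax": 0, "ay": 0, "az": 0, "gripper": 0.3},
  {"dx": 0.03, "dy": 0, "dz": 0, "ax": 0, "ay": 0, "az": 0, "gripper": 0.3},
  {"dx": 0.03, "dy": 0, "dz": 0, "ax": 0, "ay": 0, "az": 0, "gripper": 0.3},
  {"dx": 0.02, "dy": 0, "dz": 0, "ax": 0, "ay": 0, "az": 0, "gripper": 0.3},
  {"dx": 0.01, "dy": 0, "dz": 0, "ax": 0, "ay": 0, "az": 0, "gripper": 0.3},
  {"dx": 0.01, "dy": 0, "dz": 0, "ax": 0, "ay": 0, "az": 0, "gripper": 0.3},
  {"dx": 0, "dy": 0, "dz": 0, "ax": 0, "ay": 0, "az": 0, "gripper": 0.3},
  {"dx": 0, "dy": 0, "dz": 0, "ax": 0, "ay": 0, "az": 0, "gripper": 0.3},
])

```text
clock: 17.5
eef_pos: [563.6, -260.3, 116.6]
tool_rot: [0.845, 1.57, -0.567]
force: [0.1, -0.0, -1.4]
width: 61.2
gripper_force: 65.7
```

Run:
```python
from h import *
s=st(); im=shot('wrist'); W=im['W']
c=im['color'].astype(int); m=(c[...,0]>80)&(c[...,1]<50)&(c[...,2]<50); m[:, :240]=0; m[:,272:]=0
print('rim z', np.nanpercentile(W[m][:,2],[0.5,2,5]).round(1))
```

```text
17.5 [-0.2322, 1.2815, 0.079, 1.9202, 1.5245, 1.4925, -1.6266] [ 563.6 -260.3  116.6] [ 0.8448  1.5705 -0.5671] w 61.2 65.74826086092799 [ 0.1 -0.  -1.4]
rim z [55.6 55.9 56.7]
```

step_arm([
  {"dx": 0.005, "dy": 0, "dz": 0, "ax": 0, "ay": 0, "az": 0, "gripper": 0.3},
  {"dx": 0.004, "dy": 0, "dz": 0, "ax": 0, "ay": 0, "az": 0, "gripper": 0.3},
  {"dx": 0.003, "dy": 0, "dz": 0, "ax": 0, "ay": 0, "az": 0, "gripper": 0.3},
  {"dx": 0.002, "dy": 0, "dz": 0, "ax": 0, "ay": 0, "az": 0, "gripper": 0.3},
  {"dx": 0, "dy": 0, "dz": 0, "ax": 0, "ay": 0, "az": 0, "gripper": 0.3},
])

```text
clock: 18.18
eef_pos: [563.5, -260.3, 112.1]
tool_rot: [-1.512, 1.571, -2.923]
force: [1.0, -0.6, -1.0]
width: 61.3
gripper_force: 65.7
```

step_arm([
  {"dx": 0.002, "dy": 0, "dz": 0, "ax": 0, "ay": 0, "az": 0, "gripper": 0.3},
  {"dx": 0, "dy": 0, "dz": 0, "ax": 0, "ay": 0, "az": 0, "gripper": 0.3},
])

```text
clock: 18.42
eef_pos: [563.5, -260.3, 111.6]
tool_rot: [1.159, 1.571, -0.253]
force: [0.0, 0.5, -1.6]
width: 61.2
gripper_force: 65.7
```

step_arm([
  {"dx": 0.002, "dy": 0, "dz": 0, "ax": 0, "ay": 0, "az": 0, "gripper": 0.3},
  {"dx": 0, "dy": 0, "dz": 0, "ax": 0, "ay": 0, "az": 0, "gripper": 0.3},
])

```text
clock: 18.68
eef_pos: [563.5, -260.3, 111.5]
tool_rot: [0.266, 1.57, -1.146]
force: [-0.4, 1.7, 0.6]
width: 61.5
gripper_force: 66.0
```

step_arm([
  {"dx": 0.002, "dy": 0, "dz": 0, "ax": 0, "ay": 0, "az": 0, "gripper": 0.3},
  {"dx": 0, "dy": 0, "dz": 0, "ax": 0, "ay": 0, "az": 0, "gripper": 0.3},
])

```text
clock: 18.92
eef_pos: [563.5, -260.4, 111.4]
tool_rot: [0.218, 1.568, -1.194]
force: [-1.1, 1.9, 5.5]
width: 61.4
gripper_force: 66.1
```

step_arm([
  {"dx": 0, "dy": 0, "dz": 0, "ax": 0, "ay": 0, "az": 0, "gripper": 0.85},
  {"dx": 0, "dy": 0, "dz": 0, "ax": 0, "ay": 0, "az": 0, "gripper": 0.95},
  {"dx": 0, "dy": 0, "dz": 0, "ax": 0, "ay": 0, "az": 0, "gripper": 0.95},
  {"dx": 0, "dy": 0, "dz": 0, "ax": 0, "ay": 0, "az": 0, "gripper": 0.95},
])

```text
clock: 19.42
eef_pos: [563.5, -260.3, 110.1]
tool_rot: [-2.674, 1.57, 2.197]
force: [-0.2, -0.1, -0.4]
width: 81.1
gripper_force: 0.0
```

Run:
```python
from h import *
s=st(); im=shot('wrist'); W=im['W']; d=np.array([.158,-.987]); n=np.array([.987,.158])
c=im['color'].astype(int); m=(c[...,0]>80)&(c[...,1]<50)&(c[...,2]<50)&(W[...,2]>40)
p=W[m]; L=np.c_[(p[:,:2]-s['eef_pos'][:2])@d,(p[:,:2]-s['eef_pos'][:2])@n,p[:,2]]; print('near,lat,z',np.nanpercentile(L,[1,99],axis=0).round(1))
```

```text
19.425 [-0.2317, 1.2934, 0.0781, 1.9134, 1.5242, 1.4923, -1.6313] [ 563.5 -260.3  110.1] [-2.6745  1.5704  2.1969] w 81.1 0.0 [-0.2 -0.1 -0.4]
near,lat,z [[-27.2 -30.9  52.4]
 [ -5.6  27.8 138.6]]
```

step_arm([
  {"dx": 0, "dy": 0, "dz": -0.03, "ax": 0, "ay": 0, "az": 0, "gripper": 1},
  {"dx": 0, "dy": 0, "dz": -0.06, "ax": 0, "ay": 0, "az": 0, "gripper": 1},
  {"dx": 0, "dy": 0, "dz": -0.08, "ax": 0, "ay": 0, "az": 0, "gripper": 1},
  {"dx": -0.01, "dy": 0, "dz": -0.08, "ax": 0, "ay": 0, "az": 0, "gripper": 1},
  {"dx": -0.03, "dy": 0, "dz": -0.08, "ax": 0, "ay": 0, "az": 0, "gripper": 1},
  {"dx": -0.03, "dy": 0, "dz": -0.04, "ax": 0, "ay": 0, "az": 0, "gripper": 1},
  {"dx": 0, "dy": 0, "dz": 0, "ax": 0, "ay": 0, "az": 0, "gripper": 1},
  {"dx": 0, "dy": 0, "dz": 0, "ax": 0, "ay": 0, "az": 0, "gripper": 1},
])

```text
clock: 20.48
eef_pos: [545.9, -151.4, 131.6]
tool_rot: [0.22, 1.57, -1.192]
force: [-0.2, 0.8, -0.3]
width: 85.4
gripper_force: 0.0
```

Run:
```python
from h import *
s=st(); im=shot('wrist','w6.png'); W=im['W']
c=im['color'].astype(int); m=(c[...,0]>80)&(c[...,1]<50)&(c[...,2]<50)&(np.hypot(W[...,0]-563,W[...,1]+265)<60)
print(np.nanpercentile(W[m],[1,99],axis=0).round(1))
for n in('scene','top'):
    im=shot(n); W=im['W']; c=im['color'].astype(int)
    m=(c[...,0]>100)&(c[...,1]<60)&(c[...,2]<60)&(np.hypot(W[...,0]-563,W[...,1]+265)<60)&(W[...,2]>140); p=W[m]; (x,y),r=cv2.minEnclosingCircle(p[:,:2].astype(np.float32)); print(n,'bottom',x,y,r,np.median(p[:,2]))
    m=(abs(W[...,2]-240)<5)&(W[...,0]<670)&(W[...,0]>400)&(abs(W[...,1]+350)<60); print('door',np.polyfit(W[m][:,0],W[m][:,1],1))
```

```text
20.475 [-0.3813, 1.248, -0.0107, 1.9138, 1.344, 1.5768, -1.5929] [ 545.9 -151.4  131.6] [ 0.2203  1.5701 -1.1924] w 85.4 0.0 [-0.2  0.8 -0.3]
[[ 531.6 -258.    51. ]
 [ 590.  -233.3  147.8]]
scene bottom 565.2904052734375 -266.31890869140625 32.47214126586914 149.67434525860892
door [ 9.94409141e-02 -3.93304816e+02]
top bottom 564.6998291015625 -266.2950439453125 32.138580322265625 149.7315510110966
door [ 9.91692936e-02 -3.90993063e+02]
```

View pics/w6.png

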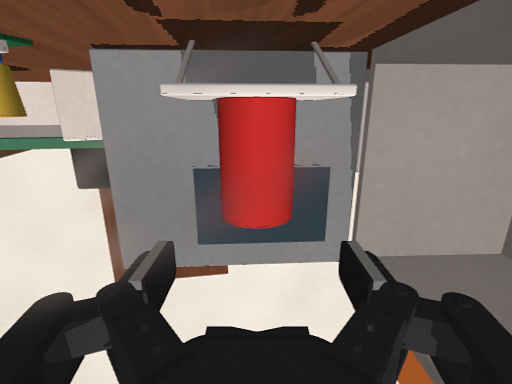

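The upside-down wrist picture shows the cup (columns 218 to 296) standing flush on the white ledge at row 95, with the gripper clear of it. Its bottom measures 149.7 mm high, against 150 mm expected, and the door is still open at about 88°.

```bash
python3 -c "
from cell import ctrl
print(ctrl.finish_job())"
```

```text
the job is handed in; nothing more can be done
None
```

I handed the job in: the door is open about 88° and the red cup stands upside down over the blue peg with its rim on the ledge. The gripper is clear, and I never went near the bystanders; the hand-in gave no verdict.

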